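Sort the returned medicines on the dispensing bench

ROBOT

A 7-joint arm with a two-finger parallel gripper is mounted at the origin on the work surface. World frame = base frame: x ahead of the robot, y to its left, z up, the work surface at z = 0. Lengths are in m, angles in rad, forces in N, time in s.
With the tool pointing down it reaches from about 0.425 to 0.825 m from the base axis. Payload 3.6 kg.
Tool frame: the origin (TCP) lies midway between the tips of the shut fingers; the grasp point (between the pads) lies 19 mm behind it; z points along the fingers, y is the line along which they close (so a half turn about z gives the same grasp; the last joint's range is limited). The gripper opens to 85 mm and grips with 20 to 120 N. Pads are 22 mm wide; open, the fingers measure 114 mm over their backs; the gripper's body (76 mm by 85 mm) begins 54 mm behind the grasp point. The pads swing forward as they close: fully open they stand 13 mm farther back than shut.
Start: joints at [-1.246, 0.615, -0.013, 1.423, 0.008, 1.103, -0.04], TCP at [0.223, 0.61, 0.231] pointing down, gripper open.
Joint ranges: [-3.12, 3.12], [-0.3, 2.06], [-1.34, 1.32], [0.26, 2.42], [-1.36, 4.5], [0.01, 1.98], [-2.84, 2.84]. Speed limits (rad/s): [2.79, 2.79, 3.14, 3.14, 3.14, 3.14, 3.14].

INTERFACE

Orientations are given as a 3x3 rotation matrix whose columns are the frame's x, y, z axes.
In Python, from plant import manip gives the robot as it stands.
- The arm moves only by the tool carry_out, never from a script. Its argument "moves" is a list of rows, each an object with "translation": the shift along the tool's x, y, z in m, a list of three; "angular": the turn, a rotation vector about the tool's x, y, z in rad, a list of three. A call has 1 to 10 rows; each row shifts and turns the commanded pose from where the row before left it, along the tool's axes as they then stand; what a row does not reach is not made up. A row lasts 1/12 s, in which the tool goes at most 41.7 mm and 7.16 degrees, less where a joint would pass 70% of its speed; a pose out of reach is approached as far as the arm can. A call with a gripper value outside its range is refused whole. "jaw" is the closure, from -1 (fully open) to 1 (shut), set as the call begins (left out, the last holds). The fingers move at their own pace and stop on an object; "squeeze" is the grip in N (left out, the last holds). Time passes only in rows, so rows that do not move let the fingers close. It gives the time, the measured TCP pose, the force, the opening and the grip force at its end, in the units of the state.
- manip.state(): the state, without advancing time (a new reading comes with each control period).
- manip.snapshot(name): name is "scene" or "top"; returns a dict with "frame" (384x512x3 uint8, red, green, blue), "z_map" (384x512 float32, m along the optical axis (not along the pixel's ray), 0 where there is no reading), "fx", "fy", "cx", "cy" (pixels), "k1" (the pictures are not rectified: a ray, as slopes to the right and down, at radius r is drawn at 1 + k1 r^2 times it, then the intrinsics apply), "xyz" and "attitude" of the camera in the world. Camera axes: x right, y up, looking along -z (the intrinsics and any distortion apply to the point x, -y, -z); pixel columns grow to the right and rows downward; lengths in m; the calibration is good to about 2 mm. A picture is of the moment at which its call begins.
- manip.finish_job(): hands the job in; it is judged then, once.
The state is a dict: "time_s": time; "joint_positions": joint angles; "qd": joint speeds; "tau": joint torques, N m; "ee_pos": TCP position; "tool_rot": TCP orientation; "ft_force": force on the tool from outside, world axes, zero at the start; "moment": the same for the moment, N m; "gripper_width": opening from 0.0 (shut) to 1.0 (fully open); "grasp_force": force on a finger pad.
Only numpy, scipy, OpenCV 4.12 (cv2) and the standard library are available. Lean on these libraries where they do the work, as an engineer would, in place of code of your own. Each camera call takes 0.05 s, during which the arm holds its last target. There are 200 camera calls.

TASK

Sort the returned medicines: stand both amber glass vials upright on the floor of the square basket, lay both cardboard cartons flat (the way up they lie now, side by side and not one on the other) on the floor of the oblong basket, and stand the white ointment jar upright in the round metal dish. Set each one down rather than dropping it, let go, and do not knock over the dose cup or the pump bottle.

Things in the scene. Friction and masses are not known exactly. Their poses are not given: they have to be found in the camera images.
- large_vial: The larger of two amber glass injection vials, closed, standing upright: straight round body 34 mm in diameter and 44 mm high, then a shoulder and neck with a metal cap about 24 mm in diameter; 64 mm high overall, 40 to 85 g. Origin: centre of its underside, z up.
- small_vial: The smaller amber glass injection vial, standing upright: straight round body 28 mm in diameter and 36 mm high, then a shoulder and neck with a metal cap about 21 mm in diameter; 52 mm high overall, 25 to 60 g. Origin: centre of its underside, z up.
- long_carton: The longer of two closed brown cardboard medicine cartons, lying flat: 90 mm long (its x axis), 40 mm wide (y), 30 mm high (z), 40 to 85 g. Origin: centre of its underside, z up.
- short_carton: The shorter closed brown cardboard medicine carton, lying flat: 62 mm long (its x axis), 46 mm wide (y), 36 mm high (z), 40 to 85 g. Origin: centre of its underside, z up.
- jar: Squat white plastic ointment jar with a screwed-on lid, standing upright: body 48 mm in diameter up to 30 mm, lid 50 mm in diameter, 45 mm high overall, 55 to 115 g. Origin: centre of its underside, z up.
- square_basket: Square white plastic basket, open on top, for vials: outside 140 mm by 140 mm, 30 mm high; walls 4 mm thick, floor 4 mm thick, so things inside stand 4 mm above its origin. Origin: centre of its underside; x and y along its sides, z up. It is fixed to the bench.
- long_basket: Oblong white plastic basket, open on top, for cartons: outside 125 mm along its x axis and 190 mm along its y axis, 30 mm high; walls 4 mm thick, floor 4 mm thick, so things inside lie 4 mm above its origin. Origin: centre of its underside, z up. It is fixed to the bench.
- round_dish: Round metal dish, open on top, for the jar: 130 mm in diameter at the rim (124 mm at the foot), 30 mm high, wall 3 mm, floor 4 mm thick, so things inside stand 4 mm above its origin. Origin: centre of its underside, z up. It is fixed to the bench.
- dose_cup: Small empty grey plastic dose cup, open on top, about 38 mm in diameter and 36 mm high, 20 g, standing loose among the things to sort; not part of the job, must not be knocked over. Origin: centre of its underside, z up.
- pump_bottle: White hand-sanitiser pump bottle, 56 mm in diameter, 150 mm high with its pump head, 250 g, standing loose behind the baskets as seen from the robot; not part of the job, must not be knocked over. Origin: centre of its underside, z up.
There are look-alikes about, which are no part of the job. What is shaped like the short_carton but blue is not meant.

How it is judged:
By the outcome, as a careful person would: the job done as asked, in the order asked, and still so for the second after the job is handed in, with the robot touching nothing.
It also fails if it takes over 128 s, if anything falls off the work surface, if the arm or the gripper's body presses on something with over 40 N, if the wrist force passes 120 N, or if a joint passes its speed limit or range.

## Working session

There is one attempt and no reset: what is moved stays moved. The work goes in short steps, Python scripts to look and compute and a tool call to move; the robot and the scene stay as the last step left them, time stands still between calls to the robot, and variables do not carry over. Pictures are saved under pics/ and viewed, at most 14 in all, crops included, and the job is handed in when it is done.

Besides the shell and the picture viewer there is one more tool, called after "Request:" as name(argument=value, ...) on one line, values as JSON. carry_out: Moves the arm, as the interface text tells. Its arguments: {"type":"object","properties":{"moves":{"type":"array"},"jaw":{"type":"number"},"squeeze":{"type":"number"}},"required":["moves"]}

```bash
ls; mkdir -p pics
cat > h.py <<'E'
import numpy as np, cv2
from plant import manip
def snap(n):
    s=manip.snapshot(n); return s
def rays(s,u,v):
    K=np.array([[s['fx'],0,s['cx']],[0,s['fy'],s['cy']],[0,0,1.]])
    p=np.stack([np.ravel(u),np.ravel(v)],-1).astype(float).reshape(-1,1,2)
    x=cv2.undistortPoints(p,K,np.array([s['k1'],0,0,0.])).reshape(-1,2)
    return np.c_[x[:,0],-x[:,1],-np.ones(len(x))]
def cast(s,u,v,z):
    d=rays(s,u,v)@np.array(s['attitude']).T; o=np.array(s['xyz'])
    return o+d*((z-o[2])/d[:,2])[:,None]
def cloud(s):
    h,w=s['z_map'].shape; v,u=np.mgrid[:h,:w]
    d=rays(s,u,v)*s['z_map'].reshape(-1,1)
    return (d@np.array(s['attitude']).T+np.array(s['xyz'])).reshape(h,w,3)
def save(s,name): cv2.imwrite('pics/'+name,s['frame'][:,:,::-1])
E
python3 - <<'E'
from h import *
for n in('top','scene'):
    s=snap(n); save(s,n+'0.png'); np.save(n+'0.npy',s,allow_pickle=True)
    print(n,s['fx'],s['cx'],s['cy'],s['k1'],s['xyz'],s['attitude'])
st=manip.state(); print(st)
E
```

```text
pics
top 434.41447881680125 249.96916233585063 196.0217165846176 -0.12655298702039192 [ 0.45306896 -0.06690777  1.13004356] [[ 0.01979848  0.99878141 -0.04520751]
 [-0.99968445  0.01907666 -0.01634286]
 [-0.01546054  0.04551681  0.99884393]]
scene 356.07343627404305 256.82533579884165 191.2807329540108 -0.08872482969939229 [1.09149043 0.43773365 0.55605084] [[-0.64589875 -0.42115991  0.63674103]
 [ 0.76337604 -0.36556235  0.53256097]
 [ 0.00847522  0.83005331  0.55761965]]
{'time_s': 0.1, 'joint_positions': array([-1.24649533,  0.61581832, -0.01258227,  1.42476133,  0.00813286,
        1.10340471, -0.04041618]), 'qd': array([-0.00169245, -0.00233103, -0.00158636, -0.00474232, -0.0001572 ,
        0.00111721,  0.00129739]), 'tau': array([ 6.06729191e-04, -4.70388615e+01,  2.60063801e-01, -1.71570772e+01,
        1.01136899e-02,  5.85616071e-03,  1.65349616e-05]), 'ee_pos': array([0.22314822, 0.60975312, 0.2302493 ]), 'tool_rot': array([[-9.39110259e-01,  3.43615174e-01, -7.29921627e-04],
       [ 3.43615940e-01,  9.39107629e-01, -2.22432639e-03],
       [-7.88373300e-05, -2.33970044e-03, -9.99997260e-01]]), 'ft_force': array([ 0.69495887,  0.53786844, -0.50565876]), 'moment': array([-0.00146232, -0.01257083,  0.01810367]), 'grasp_force': 0.0, 'gripper_width': 1.0035440237709785}
```

View pics/top0.png

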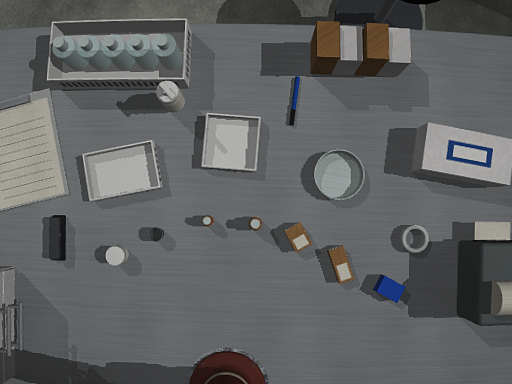

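View pics/scene0.png

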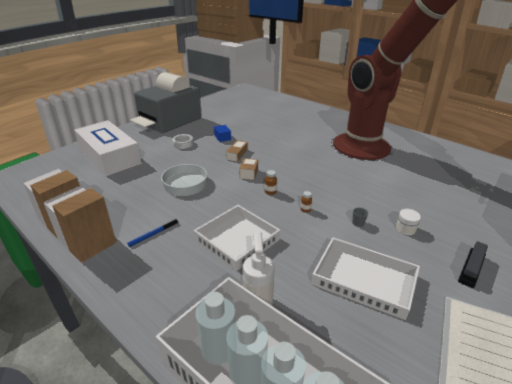

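Top view: vials at about (207,220) and (255,224), brown cartons at (298,237) and (341,264), with a blue look-alike at (390,288). The jar is at (115,256) and the dose cup at (152,234). The square basket is at (231,142), the oblong one at (121,171), the dish at (339,175) and the pump bottle at (169,95).

Run:
```python
from h import *
s=np.load('top0.npy',allow_pickle=True).item(); t=np.load('scene0.npy',allow_pickle=True).item()
P=cloud(s); 
print('table z', np.median(P[190:215,270:300,2]))
m=((P[:,:,2]>0.010)&(s['z_map']>0)).astype(np.uint8)
n,l,st,c=cv2.connectedComponentsWithStats(m)
hsv=cv2.cvtColor(s['frame'],cv2.COLOR_RGB2HSV)
for i in range(1,n):
    if st[i,4]<30 or st[i,4]>6000: continue
    q=P[l==i]; h=np.percentile(q[:,2],97)
    top=q[q[:,2]>h-0.008]
    r=cv2.minAreaRect((top[:,:2]*1000).astype(np.float32))
    print(c[i].round(),st[i,4],'h',h.round(4),'rect c',np.round(r[0],1),'size',np.round(r[1],1),'ang',round(r[2],1))
```

```text
table z -0.00069824272606267
[359.  49.] 4805 h 0.1317 rect c [ 879.1 -289.3] size [177.1  93.2] ang 90.0
[294. 101.] 128 h 0.015 rect c [ 758.5 -158.9] size [ 11.4 129.4] ang 82.4
[ 14. 102.] 163 h 0.0152 rect c [752.6 607.9] size [23.  90.2] ang 13.0
[229. 140.] 516 h 0.0328 rect c [642.    3.4] size [138.3 141.9] ang 86.3
[463. 155.] 4863 h 0.0782 rect c [ 618.5 -598.2] size [242.8 121.4] ang 82.0
[121. 169.] 704 h 0.0326 rect c [563.5 288.1] size [127.7 192.6] ang 11.4
[343. 172.] 333 h 0.0327 rect c [ 562.6 -273.8] size [126.1 126.9] ang 1.0
[ 57. 238.] 642 h 0.0427 rect c [383.7 457.9] size [109.3  27.1] ang 0.5
[208. 220.] 101 h 0.0545 rect c [441.4  57.7] size [17.4 17.6] ang 1.0
[254. 223.] 137 h 0.0664 rect c [435.3 -61.9] size [19.7 22.1] ang 1.0
[486. 275.] 5129 h 0.1747 rect c [ 269.5 -642.4] size [61.  31.9] ang 2.8
[297. 236.] 475 h 0.039 rect c [ 402.9 -170.7] size [62.6 46.3] ang 29.9
[414. 238.] 331 h 0.0272 rect c [ 401.9 -475.7] size [69.4 68.6] ang 32.6
[154. 234.] 105 h 0.0381 rect c [401.9 191.2] size [34.9 37.2] ang 45.0
[340. 264.] 604 h 0.0332 rect c [ 334.1 -283.3] size [92.  40.7] ang 20.6
[116. 255.] 342 h 0.0481 rect c [345.5 290.9] size [46.7 46.5] ang 58.9
[  8. 324.] 1888 h 0.1095 rect c [150.5 553.5] size [ 31.1 129.5] ang 89.0
[389. 288.] 491 h 0.0389 rect c [ 273.9 -409.1] size [65.1 46.5] ang 64.4
[226. 371.] 1504 h 0.1044 rect c [55.3  2.3] size [ 9.4 60.1] ang 2.5
```

Run:
```python
from h import *
s=np.load('top0.npy',allow_pickle=True).item(); t=np.load('scene0.npy',allow_pickle=True).item()
a=cv2.resize(s['frame'][195:310,95:420],None,fx=2.4,fy=2.4,interpolation=cv2.INTER_CUBIC)
b=cv2.resize(t['frame'][115:245,165:435],None,fx=2.4,fy=2.4,interpolation=cv2.INTER_CUBIC)
w=max(a.shape[1],b.shape[1]); f=lambda x:np.pad(x,((0,0),(0,w-x.shape[1]),(0,0)))
o=np.vstack([f(a),f(b)]); print(o.shape); cv2.imwrite('pics/crop0.png',o[:600,:,::-1])
```

```text
(588, 780, 3)
```

View pics/crop0.png

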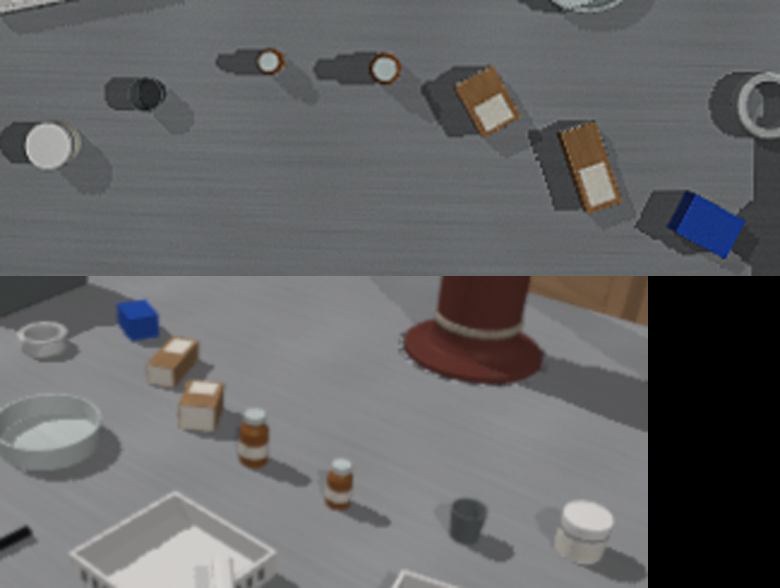

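Identification: the brown cartons are at (297,236), measured 62x46 mm and so the short one, and at (340,264), measured 92x41 mm and so the long one. The box at (389,288) is the blue look-alike and is excluded. The vial at (254,223) is 64 mm high (large) and the one at (208,220) is 52 mm (small). The crop confirms this.

```bash
cat >> h.py <<'E'
from scipy.spatial.transform import Rotation as Ro
def goto(x,y,z,phi=None):
    "phi: world angle (deg) of the tool y axis. Prints rotvec first, then shift in the turned axes"
    st=manip.state(); R=np.array(st['tool_rot'])
    if phi is None: phi=np.degrees(np.arctan2(R[1,1],R[0,1]))
    a=np.radians(phi); yy=np.array([np.cos(a),np.sin(a),0]); zz=np.array([0,0,-1.]); T=np.c_[np.cross(yy,zz),yy,zz]
    d=np.array([x,y,z])-st['ee_pos']
    print('t',round(st['time_s'],2),'tcp',np.round(st['ee_pos'],4),'turn',Ro.from_matrix(R.T@T).as_rotvec().round(4),'shift',(T.T@d).round(4),'w',round(st['gripper_width'],3),'grip',np.round(st['grasp_force'],1),'f',np.round(st['ft_force'],1),'q7',np.round(st['joint_positions'][6],2))
E
python3 -c "
from h import *
goto(.435,-.062,.12,-3.7)"
```

```text
t 0.1 tcp [0.2231 0.6098 0.2302] turn [-0.002   0.0016  1.2846] shift [-0.6567  0.2548  0.1102] w 1.004 grip 0.0 f [ 0.7  0.5 -0.5] q7 -0.04
```

Request:
carry_out(moves=[{"translation": [0, 0, 0], "angular": [0, 0, 0.12]}, {"translation": [0, 0, 0], "angular": [0, 0, 0.12]}, {"translation": [0, 0, 0], "angular": [0, 0, 0.12]}, {"translation": [0, 0, 0], "angular": [0, 0, 0.12]}, {"translation": [0, 0, 0], "angular": [0, 0, 0.12]}, {"translation": [0, 0, 0], "angular": [0, 0, 0.12]}, {"translation": [0, 0, 0], "angular": [0, 0, 0.12]}, {"translation": [0, 0, 0], "angular": [0, 0, 0.12]}, {"translation": [0, 0, 0], "angular": [0, 0, 0.12]}, {"translation": [0, 0, 0], "angular": [0, 0, 0.12]}], jaw=-1, squeeze=30)

```text
time_s: 0.93
ee_pos: [0.2231, 0.61, 0.2306]
tool_rot: [[-0.014, 1.0, -0.001], [1.0, 0.014, -0.001], [-0.001, -0.001, -1.0]]
ft_force: [-0.5, -0.3, 0.2]
gripper_width: 1.003
grasp_force: 0.0
```

Request:
carry_out(moves=[{"translation": [0, 0, 0], "angular": [-0.002, 0.002, 0.085]}, {"translation": [-0.033, 0.018, 0.003], "angular": [0, 0, 0]}, {"translation": [-0.033, 0.018, 0.003], "angular": [0, 0, 0]}, {"translation": [-0.033, 0.018, 0.003], "angular": [0, 0, 0]}, {"translation": [-0.033, 0.018, 0.003], "angular": [0, 0, 0]}, {"translation": [-0.033, 0.018, 0.003], "angular": [0, 0, 0]}, {"translation": [-0.033, 0.018, 0.003], "angular": [0, 0, 0]}, {"translation": [-0.033, 0.018, 0.003], "angular": [0, 0, 0]}, {"translation": [-0.033, 0.018, 0.003], "angular": [0, 0, 0]}, {"translation": [-0.033, 0.018, 0.003], "angular": [0, 0, 0]}])

```text
time_s: 1.77
ee_pos: [0.3659, 0.3018, 0.2037]
tool_rot: [[0.064, 0.998, 0.002], [0.998, -0.064, 0.002], [0.002, 0.001, -1.0]]
ft_force: [0.7, -0.7, 0.4]
gripper_width: 0.999
grasp_force: 0.0
```

Request:
carry_out(moves=[{"translation": [-0.033, 0.018, 0.003], "angular": [0, 0, 0]}, {"translation": [-0.033, 0.0075, 0.004], "angular": [0, 0, 0]}, {"translation": [-0.033, 0.0075, 0.004], "angular": [0, 0, 0]}, {"translation": [-0.033, 0.0075, 0.004], "angular": [0, 0, 0]}, {"translation": [-0.033, 0.0075, 0.004], "angular": [0, 0, 0]}, {"translation": [-0.033, 0.0075, 0.004], "angular": [0, 0, 0]}, {"translation": [-0.033, 0.0075, 0.004], "angular": [0, 0, 0]}, {"translation": [-0.033, 0.0075, 0.004], "angular": [0, 0, 0]}, {"translation": [-0.033, 0.0075, 0.004], "angular": [0, 0, 0]}, {"translation": [0, 0, 0], "angular": [0, 0, 0]}])

```text
time_s: 2.6
ee_pos: [0.4247, -0.0056, 0.1684]
tool_rot: [[0.078, 0.997, 0.003], [0.997, -0.078, -0.003], [-0.002, 0.003, -1.0]]
ft_force: [-0.1, 0.2, 0.4]
gripper_width: 1.003
grasp_force: 0.0
```

Run:
```python
from h import *
goto(.435,-.062,.10,-3.7)
s=snap('top'); t=snap('scene')
cv2.imwrite('pics/a.png',np.hstack([s['frame'][180:300,150:400],t['frame'][110:230,200:450]])[:,:,::-1])
# pump bottle position from depth top
P=cloud(s); Z=P[:,:,2]; m=(Z>0.1)&(Z<.17); m[:80]=0;m[112:]=0;m[:,:145]=0;m[:,195:]=0
print('pump',np.median(P[m],0))
```

```text
t 2.6 tcp [ 0.4247 -0.0056  0.1684] turn [ 0.0031  0.0023 -0.0131] shift [-0.0556  0.0139  0.0684] w 1.003 grip 0.0 f [-0.1  0.2  0.4] q7 0.13
pump [0.74509498 0.15285692 0.10561359]
```

Request:
carry_out(moves=[{"translation": [-0.019, 0.0046, 0.02], "angular": [0.003, 0.002, -0.013]}, {"translation": [-0.019, 0.0046, 0.024], "angular": [0, 0, 0]}, {"translation": [-0.018, 0.0046, 0.024], "angular": [0, 0, 0]}, {"translation": [0, 0, 0], "angular": [0, 0, 0]}, {"translation": [0, 0, 0], "angular": [0, 0, 0]}])

```text
time_s: 3.12
ee_pos: [0.4342, -0.0534, 0.0994]
tool_rot: [[0.052, 0.999, -0.004], [0.999, -0.052, 0.005], [0.005, -0.004, -1.0]]
ft_force: [-0.1, -0.5, -0.2]
gripper_width: 1.001
grasp_force: 0.0
```

Run:
```python
from h import *
goto(.435,-.062,.004,-3.7)
```

```text
t 3.12 tcp [ 0.4342 -0.0534  0.0994] turn [-0.0045 -0.0047  0.0128] shift [-0.0085  0.0013  0.0954] w 1.001 grip 0.0 f [-0.1 -0.5 -0.2] q7 0.35
```

Request:
carry_out(moves=[{"translation": [-0.004, 0, 0.015], "angular": [-0.003, -0.003, 0.01]}, {"translation": [-0.0045, 0.001, 0.02], "angular": [0, 0, 0]}, {"translation": [0, 0, 0.02], "angular": [0, 0, 0]}, {"translation": [0, 0, 0.02], "angular": [0, 0, 0]}, {"translation": [0, 0, 0], "angular": [0, 0, 0]}, {"translation": [0, 0, 0], "angular": [0, 0, 0]}, {"translation": [0, 0, 0], "angular": [0, 0, 0]}])

```text
time_s: 3.7
ee_pos: [0.4365, -0.0616, 0.0265]
tool_rot: [[0.06, 0.998, 0.004], [0.998, -0.06, 0.001], [0.002, 0.004, -1.0]]
ft_force: [0.5, -0.3, 0.4]
gripper_width: 0.999
grasp_force: 0.0
```

Run:
```python
from h import *
goto(.435,-.062,.004,-3.7); print(manip.state()['qd'].round(3))
```

```text
t 3.7 tcp [ 0.4365 -0.0616  0.0265] turn [ 0.0038 -0.0015  0.0047] shift [-0.0005 -0.0015  0.0225] w 0.999 grip 0.0 f [ 0.5 -0.3  0.4] q7 0.42
[ 0.004 -0.011  0.007 -0.002 -0.    -0.006  0.004]
```

Request:
carry_out(moves=[{"translation": [0, -0.001, 0.011], "angular": [0, 0, 0]}, {"translation": [0, 0, 0.011], "angular": [0, 0, 0]}, {"translation": [0, 0, 0], "angular": [0, 0, 0]}, {"translation": [0, 0, 0], "angular": [0, 0, 0]}])

```text
time_s: 4.03
ee_pos: [0.4353, -0.0622, 0.0043]
tool_rot: [[0.061, 0.998, 0.003], [0.998, -0.061, 0.001], [0.001, 0.003, -1.0]]
ft_force: [0.6, -0.3, 0.2]
gripper_width: 1.002
grasp_force: 0.0
```

Request:
carry_out(moves=[{"translation": [0, 0, 0], "angular": [0, 0, 0]}, {"translation": [0, 0, 0], "angular": [0, 0, 0]}, {"translation": [0, 0, 0], "angular": [0, 0, 0]}, {"translation": [0, 0, 0], "angular": [0, 0, 0]}, {"translation": [0, 0, 0], "angular": [0, 0, 0]}, {"translation": [0, 0, 0], "angular": [0, 0, 0]}, {"translation": [0, 0, 0], "angular": [0, 0, 0]}, {"translation": [0, 0, 0], "angular": [0, 0, 0]}, {"translation": [0, 0, 0], "angular": [0, 0, 0]}, {"translation": [0, 0, 0], "angular": [0, 0, 0]}], jaw=1, squeeze=30)

```text
time_s: 4.87
ee_pos: [0.435, -0.0626, 0.0038]
tool_rot: [[0.062, 0.998, 0.003], [0.998, -0.062, 0.001], [0.001, 0.003, -1.0]]
ft_force: [-0.6, 0.5, 6.2]
gripper_width: 0.389
grasp_force: 29.5
```

Run:
```python
from h import *
a=np.radians(-3.7); d=np.array([np.sin(a),-np.cos(a)])  # basket local -y
c=np.array([.642,.003])+.03*np.array([np.sin(a),-np.cos(a)]); print(c)
goto(c[0],c[1],.09,-3.7)
```

```text
[ 0.64006403 -0.02693747]
t 4.87 tcp [ 0.435  -0.0626  0.0038] turn [ 0.0027 -0.0013  0.0025] shift [ 0.0488  0.2024 -0.0862] w 0.389 grip 29.5 f [-0.6  0.5  6.2] q7 0.44
```

Request:
carry_out(moves=[{"translation": [0, 0, -0.01], "angular": [0, 0, 0]}, {"translation": [0, 0, -0.02], "angular": [0, 0, 0]}, {"translation": [0, 0, -0.028], "angular": [0, 0, 0]}, {"translation": [0, 0, -0.028], "angular": [0, 0, 0]}, {"translation": [0, 0, 0], "angular": [0, 0, 0]}])

```text
time_s: 5.28
ee_pos: [0.4369, -0.0633, 0.0929]
tool_rot: [[0.062, 0.998, 0.01], [0.998, -0.062, -0.0], [0.0, 0.01, -1.0]]
ft_force: [-0.4, 0.3, -1.0]
gripper_width: 0.387
grasp_force: 30.1
```

Request:
carry_out(moves=[{"translation": [0.004, 0.015, 0], "angular": [0, 0, 0]}, {"translation": [0.006, 0.024, 0], "angular": [0, 0, 0]}, {"translation": [0.006, 0.024, 0], "angular": [0, 0, 0]}, {"translation": [0.006, 0.024, 0], "angular": [0, 0, 0]}, {"translation": [0.006, 0.024, 0], "angular": [0, 0, 0]}, {"translation": [0.006, 0.024, 0], "angular": [0, 0, 0]}, {"translation": [0.006, 0.024, 0], "angular": [0, 0, 0]}, {"translation": [0.005, 0.024, 0], "angular": [0, 0, 0]}, {"translation": [0.004, 0.019, 0], "angular": [0, 0, 0]}, {"translation": [0, 0, 0], "angular": [0, 0, 0]}])

```text
time_s: 6.12
ee_pos: [0.6427, -0.0246, 0.0884]
tool_rot: [[0.059, 0.998, 0.005], [0.998, -0.059, 0.002], [0.002, 0.005, -1.0]]
ft_force: [0.0, -0.1, -0.7]
gripper_width: 0.393
grasp_force: 30.1
```

Request:
carry_out(moves=[{"translation": [0, 0, 0], "angular": [0, 0, 0]}, {"translation": [0, 0, 0], "angular": [0, 0, 0]}])

```text
time_s: 6.28
ee_pos: [0.6375, -0.0266, 0.0886]
tool_rot: [[0.063, 0.998, -0.001], [0.998, -0.063, 0.001], [0.001, -0.001, -1.0]]
ft_force: [-0.3, -0.0, -0.6]
gripper_width: 0.39
grasp_force: 30.1
```

Run:
```python
from h import *
goto(.640,-.027,.0085,-3.7)
s=snap('top'); t=snap('scene')
o=np.hstack([s['frame'][90:240,150:330],t['frame'][140:290,150:330]])
cv2.imwrite('pics/b.png',cv2.resize(o,None,fx=2.2,fy=2.2,interpolation=cv2.INTER_CUBIC)[:,:,::-1])
```

```text
t 6.28 tcp [ 0.6375 -0.0266  0.0886] turn [-0.0014 -0.0008  0.002 ] shift [-0.0002  0.0025  0.0801] w 0.39 grip 30.1 f [-0.3 -0.  -0.6] q7 0.22
```

View pics/b.png

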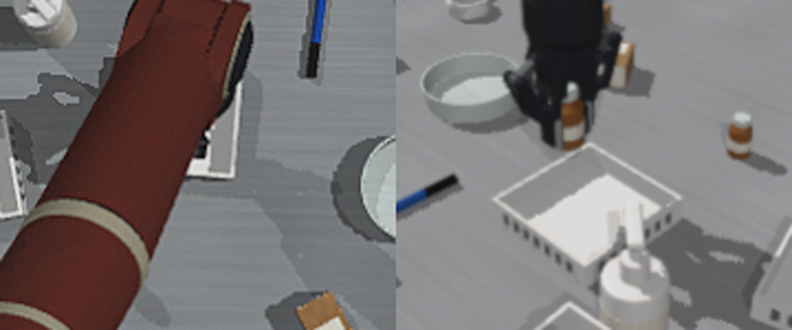

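The vial hangs upright in the fingers, near (570,120) in the right half of the crop, above the basket. I'll lower it.

Request:
carry_out(moves=[{"translation": [0, 0.001, 0.01], "angular": [0, 0, 0]}, {"translation": [0, 0.001, 0.018], "angular": [0, 0, 0]}, {"translation": [0, 0, 0.018], "angular": [0, 0, 0]}, {"translation": [0, 0, 0.014], "angular": [0, 0, 0]}, {"translation": [0, 0, 0.008], "angular": [0, 0, 0]}, {"translation": [0, 0, 0.005], "angular": [0, 0, 0]}, {"translation": [0, 0, 0.003], "angular": [0, 0, 0]}, {"translation": [0, 0, 0], "angular": [0, 0, 0]}, {"translation": [0, 0, 0], "angular": [0, 0, 0]}])

```text
time_s: 7.13
ee_pos: [0.6418, -0.0265, 0.0144]
tool_rot: [[0.062, 0.998, 0.003], [0.998, -0.062, 0.001], [0.001, 0.003, -1.0]]
ft_force: [0.4, -0.5, 0.3]
gripper_width: 0.385
grasp_force: 30.1
```

Run:
```python
from h import *
goto(.640,-.027,.008,-3.7)
```

```text
t 7.13 tcp [ 0.6418 -0.0265  0.0144] turn [ 0.0031 -0.001   0.0025] shift [-0.0006 -0.0017  0.0064] w 0.385 grip 30.1 f [ 0.4 -0.5  0.3] q7 0.25
```

Request:
carry_out(moves=[{"translation": [0, 0, 0.002], "angular": [0, 0, 0]}, {"translation": [0, 0, 0.002], "angular": [0, 0, 0]}, {"translation": [0, 0, 0.002], "angular": [0, 0, 0]}, {"translation": [0, 0, 0], "angular": [0, 0, 0]}, {"translation": [0, 0, 0], "angular": [0, 0, 0]}, {"translation": [0, 0, 0], "angular": [0, 0, 0]}])

```text
time_s: 7.63
ee_pos: [0.6416, -0.0263, 0.008]
tool_rot: [[0.062, 0.998, 0.003], [0.998, -0.062, 0.001], [0.001, 0.003, -1.0]]
ft_force: [0.6, 0.0, 0.6]
gripper_width: 0.389
grasp_force: 30.1
```

Request:
carry_out(moves=[{"translation": [0, 0, 0.001], "angular": [0, 0, 0]}, {"translation": [0, 0, 0], "angular": [0, 0, 0]}, {"translation": [0, 0, 0], "angular": [0, 0, 0]}])

```text
time_s: 7.88
ee_pos: [0.6416, -0.0264, 0.0079]
tool_rot: [[0.062, 0.998, 0.003], [0.998, -0.062, 0.001], [0.001, 0.003, -1.0]]
ft_force: [-0.9, 0.1, 5.5]
gripper_width: 0.389
grasp_force: 30.6
```

Request:
carry_out(moves=[{"translation": [0, 0, 0.001], "angular": [0, 0, 0]}, {"translation": [0, 0, 0], "angular": [0, 0, 0]}, {"translation": [0, 0, 0], "angular": [0, 0, 0]}])

```text
time_s: 8.13
ee_pos: [0.6416, -0.0263, 0.0079]
tool_rot: [[0.062, 0.998, 0.003], [0.998, -0.062, 0.002], [0.002, 0.003, -1.0]]
ft_force: [-3.2, 0.6, 10.7]
gripper_width: 0.389
grasp_force: 31.0
```

Request:
carry_out(moves=[{"translation": [0, 0, -0.001], "angular": [0, 0, 0]}, {"translation": [0, 0, -0.0005], "angular": [0, 0, 0]}])

```text
time_s: 8.3
ee_pos: [0.6416, -0.0263, 0.008]
tool_rot: [[0.062, 0.998, 0.003], [0.998, -0.062, 0.001], [0.001, 0.003, -1.0]]
ft_force: [0.2, 0.5, 2.7]
gripper_width: 0.389
grasp_force: 30.3
```

Request:
carry_out(moves=[{"translation": [0, 0, 0], "angular": [0, 0, 0]}, {"translation": [0, 0, 0], "angular": [0, 0, 0]}, {"translation": [0, 0, 0], "angular": [0, 0, 0]}, {"translation": [0, 0, 0], "angular": [0, 0, 0]}, {"translation": [0, 0, 0], "angular": [0, 0, 0]}, {"translation": [0, 0, 0], "angular": [0, 0, 0]}], jaw=-0.4)

```text
time_s: 8.8
ee_pos: [0.6412, -0.0264, 0.007]
tool_rot: [[0.062, 0.998, 0.002], [0.998, -0.062, 0.001], [0.001, 0.002, -1.0]]
ft_force: [-0.1, 0.1, 0.6]
gripper_width: 0.695
grasp_force: 0.0
```

Request:
carry_out(moves=[{"translation": [0, 0, -0.01], "angular": [0, 0, 0]}, {"translation": [0, 0, -0.02], "angular": [0, 0, 0]}, {"translation": [0, 0, -0.03], "angular": [0, 0, 0]}, {"translation": [0, 0, -0.03], "angular": [0, 0, 0]}, {"translation": [0, 0, -0.02], "angular": [0, 0, 0]}, {"translation": [0, 0, 0], "angular": [0, 0, 0]}, {"translation": [0, 0, 0], "angular": [0, 0, 0]}])

```text
time_s: 9.38
ee_pos: [0.6421, -0.0266, 0.1194]
tool_rot: [[0.062, 0.998, 0.006], [0.998, -0.062, 0.001], [0.001, 0.006, -1.0]]
ft_force: [-0.1, -0.1, -0.0]
gripper_width: 0.702
grasp_force: 0.0
```

Run:
```python
from h import *
goto(.441,.058,.10,-3.7)
```

```text
t 9.38 tcp [ 0.6421 -0.0266  0.1194] turn [ 0.0057 -0.0012  0.0026] shift [ 0.0715 -0.2061  0.0194] w 0.702 grip 0.0 f [-0.1 -0.1 -0. ] q7 0.21
```

Request:
carry_out(moves=[{"translation": [0.008, -0.023, 0.002], "angular": [0, 0, 0]}, {"translation": [0.008, -0.023, 0.002], "angular": [0, 0, 0]}, {"translation": [0.008, -0.023, 0.002], "angular": [0, 0, 0]}, {"translation": [0.008, -0.023, 0.002], "angular": [0, 0, 0]}, {"translation": [0.008, -0.023, 0.002], "angular": [0, 0, 0]}, {"translation": [0.008, -0.023, 0.002], "angular": [0, 0, 0]}, {"translation": [0.008, -0.023, 0.002], "angular": [0, 0, 0]}, {"translation": [0.008, -0.023, 0.002], "angular": [0, 0, 0]}, {"translation": [0.0075, -0.022, 0.003], "angular": [0, 0, 0]}, {"translation": [0, 0, 0], "angular": [0, 0, 0]}], jaw=-0.8)

```text
time_s: 10.22
ee_pos: [0.4327, 0.0596, 0.0963]
tool_rot: [[0.058, 0.998, -0.01], [0.998, -0.058, 0.002], [0.001, -0.01, -1.0]]
ft_force: [-1.1, 0.7, -0.1]
gripper_width: 0.9
grasp_force: 0.0
```

Request:
carry_out(moves=[{"translation": [0, 0, 0], "angular": [0, 0, 0]}, {"translation": [0, 0, 0], "angular": [0, 0, 0]}])

```text
time_s: 10.38
ee_pos: [0.4405, 0.0575, 0.0977]
tool_rot: [[0.062, 0.998, 0.002], [0.998, -0.062, 0.0], [0.001, 0.002, -1.0]]
ft_force: [-0.3, -1.4, -0.1]
gripper_width: 0.901
grasp_force: 0.0
```

Run:
```python
from h import *
goto(.441,.058,.003,-3.7)
```

```text
t 10.38 tcp [0.4405 0.0575 0.0977] turn [ 0.0023 -0.0006  0.0026] shift [0.0005 0.0004 0.0947] w 0.901 grip 0.0 f [-0.3 -1.4 -0.1] q7 0.12
```

Request:
carry_out(moves=[{"translation": [0, 0, 0.02], "angular": [0, 0, 0]}, {"translation": [0, 0, 0.025], "angular": [0, 0, 0]}, {"translation": [0, 0, 0.02], "angular": [0, 0, 0]}, {"translation": [0, 0, 0.015], "angular": [0, 0, 0]}, {"translation": [0, 0, 0.01], "angular": [0, 0, 0]}, {"translation": [0, 0, 0.0045], "angular": [0, 0, 0]}, {"translation": [0, 0, 0], "angular": [0, 0, 0]}, {"translation": [0, 0, 0], "angular": [0, 0, 0]}])

```text
time_s: 11.05
ee_pos: [0.441, 0.0574, 0.0035]
tool_rot: [[0.063, 0.998, 0.003], [0.998, -0.063, 0.001], [0.001, 0.003, -1.0]]
ft_force: [-0.8, 0.2, 0.0]
gripper_width: 0.897
grasp_force: 0.0
```

Request:
carry_out(moves=[{"translation": [0, 0, 0], "angular": [0, 0, 0]}, {"translation": [0, 0, 0], "angular": [0, 0, 0]}, {"translation": [0, 0, 0], "angular": [0, 0, 0]}, {"translation": [0, 0, 0], "angular": [0, 0, 0]}, {"translation": [0, 0, 0], "angular": [0, 0, 0]}, {"translation": [0, 0, 0], "angular": [0, 0, 0]}, {"translation": [0, 0, 0], "angular": [0, 0, 0]}, {"translation": [0, 0, 0], "angular": [0, 0, 0]}, {"translation": [0, 0, 0], "angular": [0, 0, 0]}, {"translation": [0, 0, 0], "angular": [0, 0, 0]}], jaw=1)

```text
time_s: 11.88
ee_pos: [0.4405, 0.0579, 0.004]
tool_rot: [[0.062, 0.998, 0.003], [0.998, -0.062, 0.001], [0.001, 0.003, -1.0]]
ft_force: [-1.0, 0.6, 5.6]
gripper_width: 0.313
grasp_force: 29.6
```

Request:
carry_out(moves=[{"translation": [0, 0, -0.01], "angular": [0, 0, 0]}, {"translation": [0, 0, -0.02], "angular": [0, 0, 0]}, {"translation": [0, 0, -0.028], "angular": [0, 0, 0]}, {"translation": [0, 0, -0.032], "angular": [0, 0, 0]}, {"translation": [0, 0, 0], "angular": [0, 0, 0]}, {"translation": [0, 0, 0], "angular": [0, 0, 0]}])

```text
time_s: 12.38
ee_pos: [0.4409, 0.058, 0.0947]
tool_rot: [[0.061, 0.998, 0.006], [0.998, -0.061, 0.002], [0.002, 0.006, -1.0]]
ft_force: [-0.3, -0.7, -1.5]
gripper_width: 0.319
grasp_force: 29.7
```

Run:
```python
from h import *
goto(.644,.033,.09,-3.7)
```

```text
t 12.38 tcp [0.4409 0.058  0.0947] turn [ 0.0056 -0.002   0.0031] shift [-0.0119  0.2043  0.0047] w 0.319 grip 29.7 f [-0.3 -0.7 -1.5] q7 0.14
```

Request:
carry_out(moves=[{"translation": [-0.001, 0.015, 0], "angular": [0, 0, 0]}, {"translation": [-0.0015, 0.024, 0], "angular": [0, 0, 0]}, {"translation": [-0.0015, 0.024, 0], "angular": [0, 0, 0]}, {"translation": [-0.0015, 0.024, 0], "angular": [0, 0, 0]}, {"translation": [-0.0015, 0.024, 0], "angular": [0, 0, 0]}, {"translation": [-0.0015, 0.024, 0], "angular": [0, 0, 0]}, {"translation": [-0.0015, 0.024, 0], "angular": [0, 0, 0]}, {"translation": [-0.001, 0.024, 0], "angular": [0, 0, 0]}, {"translation": [-0.001, 0.016, 0], "angular": [0, 0, 0]}, {"translation": [0, 0.005, 0], "angular": [0, 0, 0]}])

```text
time_s: 13.22
ee_pos: [0.6443, 0.0324, 0.0916]
tool_rot: [[0.062, 0.998, 0.001], [0.998, -0.062, 0.0], [0.0, 0.001, -1.0]]
ft_force: [0.7, -0.2, 0.3]
gripper_width: 0.313
grasp_force: 29.7
```

Request:
carry_out(moves=[{"translation": [0, 0, 0], "angular": [0, 0, 0]}, {"translation": [0, 0, 0], "angular": [0, 0, 0]}, {"translation": [0, 0, 0.02], "angular": [0, 0, 0]}, {"translation": [0, 0, 0.02], "angular": [0, 0, 0]}, {"translation": [0, 0, 0.02], "angular": [0, 0, 0]}, {"translation": [0, 0, 0.01], "angular": [0, 0, 0]}, {"translation": [0, 0, 0], "angular": [0, 0, 0]}, {"translation": [0, 0, 0], "angular": [0, 0, 0]}])

```text
time_s: 13.88
ee_pos: [0.6421, 0.0333, 0.0237]
tool_rot: [[0.062, 0.998, 0.0], [0.998, -0.062, 0.001], [0.001, 0.0, -1.0]]
ft_force: [0.7, 0.3, 0.3]
gripper_width: 0.319
grasp_force: 29.7
```

Run:
```python
from h import *
goto(.644,.033,.0075,-3.7)
```

```text
t 13.88 tcp [0.6421 0.0333 0.0237] turn [ 0.0004 -0.0011  0.0026] shift [-0.0002  0.0019  0.0162] w 0.319 grip 29.7 f [0.7 0.3 0.3] q7 0.17
```

Request:
carry_out(moves=[{"translation": [0, 0, 0.006], "angular": [0, 0, 0]}, {"translation": [0, 0, 0.005], "angular": [0, 0, 0]}, {"translation": [0, 0, 0.003], "angular": [0, 0, 0]}, {"translation": [0, 0, 0.002], "angular": [0, 0, 0]}, {"translation": [0, 0, 0], "angular": [0, 0, 0]}, {"translation": [0, 0, 0], "angular": [0, 0, 0]}, {"translation": [0, 0, 0], "angular": [0, 0, 0]}])

```text
time_s: 14.47
ee_pos: [0.6432, 0.0331, 0.0082]
tool_rot: [[0.062, 0.998, 0.002], [0.998, -0.062, 0.001], [0.001, 0.002, -1.0]]
ft_force: [-1.0, -0.2, 2.6]
gripper_width: 0.318
grasp_force: 29.8
```

Request:
carry_out(moves=[{"translation": [0, 0, 0.0005], "angular": [0, 0, 0]}, {"translation": [0, 0, 0], "angular": [0, 0, 0]}, {"translation": [0, 0, 0], "angular": [0, 0, 0]}])

```text
time_s: 14.72
ee_pos: [0.6432, 0.0331, 0.0081]
tool_rot: [[0.062, 0.998, 0.002], [0.998, -0.062, 0.001], [0.001, 0.002, -1.0]]
ft_force: [-0.2, 1.3, 5.7]
gripper_width: 0.318
grasp_force: 30.3
```

Request:
carry_out(moves=[{"translation": [0, 0, -0.0005], "angular": [0, 0, 0]}, {"translation": [0, 0, 0], "angular": [0, 0, 0]}, {"translation": [0, 0, 0], "angular": [0, 0, 0]}, {"translation": [0, 0, 0], "angular": [0, 0, 0]}, {"translation": [0, 0, 0], "angular": [0, 0, 0]}, {"translation": [0, 0, 0], "angular": [0, 0, 0]}], jaw=-0.4)

```text
time_s: 15.22
ee_pos: [0.6429, 0.0332, 0.0076]
tool_rot: [[0.062, 0.998, 0.002], [0.998, -0.062, 0.001], [0.001, 0.002, -1.0]]
ft_force: [0.6, 0.3, 0.8]
gripper_width: 0.696
grasp_force: 0.0
```

Request:
carry_out(moves=[{"translation": [0, 0, -0.01], "angular": [0, 0, 0]}, {"translation": [0, 0, -0.02], "angular": [0, 0, 0]}, {"translation": [0, 0, -0.03], "angular": [0, 0, 0]}, {"translation": [0, 0, -0.03], "angular": [0, 0, 0]}, {"translation": [0, 0, -0.02], "angular": [0, 0, 0]}, {"translation": [0, 0, 0], "angular": [0, 0, 0]}, {"translation": [0, 0, 0], "angular": [0, 0, 0]}])

```text
time_s: 15.8
ee_pos: [0.6438, 0.033, 0.12]
tool_rot: [[0.062, 0.998, 0.006], [0.998, -0.062, 0.001], [0.002, 0.006, -1.0]]
ft_force: [1.0, -0.1, -0.1]
gripper_width: 0.701
grasp_force: 0.0
```

Run:
```python
from h import *
goto(.403,-.171,.10,-60)
```

```text
t 15.8 tcp [0.6438 0.033  0.12  ] turn [ 0.0044 -0.0042  0.9852] shift [-0.3105  0.0563  0.02  ] w 0.701 grip 0.0 f [ 1.  -0.1 -0.1] q7 0.13
```

Request:
carry_out(moves=[{"translation": [0, 0, 0], "angular": [0, 0, 0.0985]}, {"translation": [0, 0, 0], "angular": [0, 0, 0.0985]}, {"translation": [0, 0, 0], "angular": [0, 0, 0.0985]}, {"translation": [0, 0, 0], "angular": [0, 0, 0.0985]}, {"translation": [0, 0, 0], "angular": [0, 0, 0.0985]}, {"translation": [0, 0, 0], "angular": [0, 0, 0.0985]}, {"translation": [0, 0, 0], "angular": [0, 0, 0.0985]}, {"translation": [0, 0, 0], "angular": [0, 0, 0.0985]}, {"translation": [0, 0, 0], "angular": [0, 0, 0.0985]}, {"translation": [0, 0, 0], "angular": [0, 0, 0.0985]}], jaw=-1)

```text
time_s: 16.63
ee_pos: [0.6416, 0.0333, 0.1162]
tool_rot: [[0.868, 0.496, -0.001], [0.496, -0.868, 0.001], [-0.001, -0.002, -1.0]]
ft_force: [-0.4, -0.1, -0.3]
gripper_width: 0.997
grasp_force: 0.0
```

Request:
carry_out(moves=[{"translation": [-0.031, 0.0055, 0.002], "angular": [0, 0, 0]}, {"translation": [-0.031, 0.0055, 0.002], "angular": [0, 0, 0]}, {"translation": [-0.031, 0.0055, 0.002], "angular": [0, 0, 0]}, {"translation": [-0.031, 0.0055, 0.002], "angular": [0, 0, 0]}, {"translation": [-0.031, 0.0055, 0.002], "angular": [0, 0, 0]}, {"translation": [-0.031, 0.0055, 0.002], "angular": [0, 0, 0]}, {"translation": [-0.031, 0.0055, 0.002], "angular": [0, 0, 0]}, {"translation": [-0.031, 0.0055, 0.002], "angular": [0, 0, 0]}, {"translation": [-0.031, 0.0055, 0.002], "angular": [0, 0, 0]}, {"translation": [-0.03, 0.0055, 0.002], "angular": [0, 0, 0]}])

```text
time_s: 17.47
ee_pos: [0.4005, -0.1693, 0.0963]
tool_rot: [[0.866, 0.5, -0.001], [0.5, -0.866, 0.002], [0.0, -0.002, -1.0]]
ft_force: [0.3, -1.0, -0.6]
gripper_width: 0.999
grasp_force: 0.0
```

Request:
carry_out(moves=[{"translation": [0, 0, 0], "angular": [0, 0, 0]}, {"translation": [0, 0, 0], "angular": [0, 0, 0]}, {"translation": [0, 0, 0], "angular": [0, 0, 0]}])

```text
time_s: 17.72
ee_pos: [0.4029, -0.1685, 0.0967]
tool_rot: [[0.866, 0.501, 0.001], [0.501, -0.866, 0.002], [0.002, -0.001, -1.0]]
ft_force: [0.6, 0.2, -0.6]
gripper_width: 1.003
grasp_force: 0.0
```

Run:
```python
from h import *
goto(.403,-.171,.001,-60)
t=snap('scene'); s=snap('top')
o=np.hstack([s['frame'][90:240,150:330],t['frame'][130:280,170:350]])
cv2.imwrite('pics/c.png',cv2.resize(o,None,fx=2.2,fy=2.2,interpolation=cv2.INTER_CUBIC)[:,:,::-1])
```

```text
t 17.72 tcp [ 0.4029 -0.1685  0.0967] turn [-0.001  -0.0019  0.0007] shift [-0.0012  0.0022  0.0957] w 1.003 grip 0.0 f [ 0.6  0.2 -0.6] q7 -0.09
```

View pics/c.png

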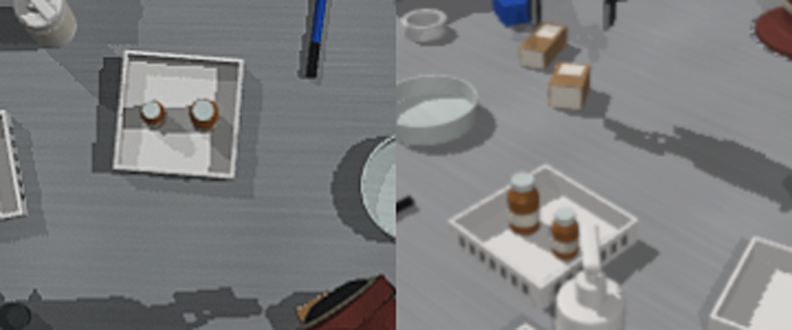

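Both vials stand upright in the square basket, at (152,112) and (204,112) in the left half of the crop. The short carton is next.

Request:
carry_out(moves=[{"translation": [-0.001, 0.002, 0.02], "angular": [0, 0, 0]}, {"translation": [0, 0, 0.025], "angular": [0, 0, 0]}, {"translation": [0, 0, 0.02], "angular": [0, 0, 0]}, {"translation": [0, 0, 0.015], "angular": [0, 0, 0]}, {"translation": [0, 0, 0.01], "angular": [0, 0, 0]}, {"translation": [0, 0, 0.005], "angular": [0, 0, 0]}, {"translation": [0, 0, 0], "angular": [0, 0, 0]}, {"translation": [0, 0, 0], "angular": [0, 0, 0]}])

```text
time_s: 18.48
ee_pos: [0.4037, -0.1709, 0.0021]
tool_rot: [[0.865, 0.501, 0.002], [0.501, -0.865, 0.001], [0.002, 0.0, -1.0]]
ft_force: [0.2, 0.4, 0.0]
gripper_width: 1.002
grasp_force: 0.0
```

Request:
carry_out(moves=[{"translation": [0, 0, 0], "angular": [0, 0, 0]}, {"translation": [0, 0, 0], "angular": [0, 0, 0]}, {"translation": [0, 0, 0], "angular": [0, 0, 0]}, {"translation": [0, 0, 0], "angular": [0, 0, 0]}, {"translation": [0, 0, 0], "angular": [0, 0, 0]}, {"translation": [0, 0, 0], "angular": [0, 0, 0]}, {"translation": [0, 0, 0], "angular": [0, 0, 0]}, {"translation": [0, 0, 0], "angular": [0, 0, 0]}, {"translation": [0, 0, 0], "angular": [0, 0, 0]}, {"translation": [0, 0, 0], "angular": [0, 0, 0]}], jaw=1)

```text
time_s: 19.32
ee_pos: [0.4035, -0.1713, 0.0028]
tool_rot: [[0.866, 0.5, 0.003], [0.5, -0.866, 0.001], [0.003, 0.001, -1.0]]
ft_force: [-0.7, 0.0, 5.7]
gripper_width: 0.531
grasp_force: 31.9
```

Request:
carry_out(moves=[{"translation": [0, 0, -0.01], "angular": [0, 0, 0]}, {"translation": [0, 0, -0.02], "angular": [0, 0, 0]}, {"translation": [0, 0, -0.03], "angular": [0, 0, 0]}, {"translation": [0, 0, -0.03], "angular": [0, 0, 0]}, {"translation": [0, 0, -0.02], "angular": [0, 0, 0]}, {"translation": [0, 0, 0], "angular": [0, 0, 0]}, {"translation": [0, 0, 0], "angular": [0, 0, 0]}])

```text
time_s: 19.9
ee_pos: [0.4034, -0.1712, 0.1127]
tool_rot: [[0.866, 0.501, 0.004], [0.501, -0.866, 0.001], [0.004, 0.002, -1.0]]
ft_force: [-0.7, -0.1, -0.6]
gripper_width: 0.535
grasp_force: 31.1
```

Run:
```python
from h import *
s=np.load('top0.npy',allow_pickle=True).item(); P=cloud(s)[135:205,75:170]
# basket rim refine
q=P[(P[:,:,2]>.024)&(P[:,:,2]<.036)]; r=cv2.minAreaRect((q[:,:2]*1000).astype(np.float32)); print(r)
a=np.radians(11.4); c=np.array([.5635,.288]); ey=np.array([-np.sin(a),np.cos(a)])
for o in(.042,-.044): print((c+o*ey).round(4))
p=c+.042*ey; goto(p[0],p[1],.11,-78.6)
```

```text
((563.5491943359375, 288.06207275390625), (127.69200897216797, 192.6278533935547), 11.392927169799805)
[0.5552 0.3292]
[0.5722 0.2449]
t 19.9 tcp [ 0.4034 -0.1712  0.1127] turn [ 0.0009 -0.004   0.3256] shift [ 0.2477 -0.4605  0.0027] w 0.535 grip 31.1 f [-0.7 -0.1 -0.6] q7 -0.1
```

Request:
carry_out(moves=[{"translation": [0, 0, 0], "angular": [0, 0, 0.065]}, {"translation": [0, 0, 0], "angular": [0, 0, 0.065]}, {"translation": [0, 0, 0], "angular": [0, 0, 0.065]}, {"translation": [0, 0, 0], "angular": [0, 0, 0.065]}, {"translation": [0, 0, 0], "angular": [0, 0, 0.065]}, {"translation": [0.007, -0.013, 0], "angular": [0, 0, 0]}, {"translation": [0.014, -0.026, 0], "angular": [0, 0, 0]}, {"translation": [0.014, -0.026, 0], "angular": [0, 0, 0]}, {"translation": [0.014, -0.026, 0], "angular": [0, 0, 0]}, {"translation": [0.014, -0.026, 0], "angular": [0, 0, 0]}])

```text
time_s: 20.73
ee_pos: [0.4406, -0.0428, 0.1108]
tool_rot: [[0.98, 0.197, -0.001], [0.197, -0.98, 0.001], [-0.001, -0.001, -1.0]]
ft_force: [0.7, 0.2, -0.1]
gripper_width: 0.537
grasp_force: 31.2
```

Request:
carry_out(moves=[{"translation": [0.014, -0.026, 0], "angular": [0, 0, 0]}, {"translation": [0.014, -0.026, 0], "angular": [0, 0, 0]}, {"translation": [0.014, -0.026, 0], "angular": [0, 0, 0]}, {"translation": [0.014, -0.026, 0], "angular": [0, 0, 0]}, {"translation": [0.014, -0.026, 0], "angular": [0, 0, 0]}, {"translation": [0.014, -0.026, 0], "angular": [0, 0, 0]}, {"translation": [0.014, -0.026, 0], "angular": [0, 0, 0]}, {"translation": [0.014, -0.026, 0], "angular": [0, 0, 0]}, {"translation": [0.014, -0.026, 0], "angular": [0, 0, 0]}, {"translation": [0.014, -0.026, 0], "angular": [0, 0, 0]}])

```text
time_s: 21.57
ee_pos: [0.5263, 0.2396, 0.1104]
tool_rot: [[0.98, 0.197, -0.002], [0.197, -0.98, -0.0], [-0.002, -0.0, -1.0]]
ft_force: [0.1, 0.1, -0.2]
gripper_width: 0.53
grasp_force: 31.2
```

Request:
carry_out(moves=[{"translation": [0.014, -0.026, 0], "angular": [0, 0, 0]}, {"translation": [0.014, -0.026, 0], "angular": [0, 0, 0]}, {"translation": [0.014, -0.026, 0], "angular": [0, 0, 0]}, {"translation": [0.003, -0.006, 0], "angular": [0, 0, 0]}, {"translation": [0, 0, 0], "angular": [0, 0, 0]}, {"translation": [0, 0, 0], "angular": [0, 0, 0]}, {"translation": [0, 0, 0], "angular": [0, 0, 0]}])

```text
time_s: 22.15
ee_pos: [0.5545, 0.3268, 0.112]
tool_rot: [[0.981, 0.194, 0.0], [0.194, -0.981, -0.001], [-0.0, 0.001, -1.0]]
ft_force: [-0.4, -0.4, -0.2]
gripper_width: 0.536
grasp_force: 31.2
```

Run:
```python
from h import *
goto(.555,.329,.03,-78.6)
```

```text
t 22.15 tcp [0.5545 0.3268 0.112 ] turn [ 0.0014  0.0002 -0.0035] shift [ 0.0009 -0.0021  0.082 ] w 0.536 grip 31.2 f [-0.4 -0.4 -0.2] q7 -1.36
```

Request:
carry_out(moves=[{"translation": [0.001, -0.002, 0.015], "angular": [0, 0, 0]}, {"translation": [0, 0, 0.025], "angular": [0, 0, 0]}, {"translation": [0, 0, 0.025], "angular": [0, 0, 0]}, {"translation": [0, 0, 0.017], "angular": [0, 0, 0]}, {"translation": [0, 0, 0.01], "angular": [0, 0, 0]}, {"translation": [0, 0, 0.005], "angular": [0, 0, 0]}, {"translation": [0, 0, 0], "angular": [0, 0, 0]}, {"translation": [0, 0, 0], "angular": [0, 0, 0]}, {"translation": [0, 0, 0], "angular": [0, 0, 0]}])

```text
time_s: 22.9
ee_pos: [0.5568, 0.3318, 0.0172]
tool_rot: [[0.98, 0.197, 0.004], [0.197, -0.98, 0.002], [0.005, -0.001, -1.0]]
ft_force: [1.1, -0.7, -1.0]
gripper_width: 0.535
grasp_force: 31.1
```

Run:
```python
from h import *
goto(.555,.329,.0065,-78.6)
```

```text
t 22.9 tcp [0.5568 0.3318 0.0172] turn [-0.0008 -0.0046 -0.0005] shift [-0.0023  0.0024  0.0107] w 0.535 grip 31.1 f [ 1.1 -0.7 -1. ] q7 -1.29
```

Request:
carry_out(moves=[{"translation": [-0.001, 0.001, 0.004], "angular": [0, 0, 0]}, {"translation": [-0.001, 0.001, 0.003], "angular": [0, 0, 0]}, {"translation": [0, 0, 0.002], "angular": [0, 0, 0]}, {"translation": [0, 0, 0.001], "angular": [0, 0, 0]}, {"translation": [0, 0, 0], "angular": [0, 0, 0]}, {"translation": [0, 0, 0], "angular": [0, 0, 0]}, {"translation": [0, 0, 0], "angular": [0, 0, 0]}])

```text
time_s: 23.48
ee_pos: [0.554, 0.3293, 0.0069]
tool_rot: [[0.98, 0.197, 0.002], [0.197, -0.98, 0.001], [0.002, -0.001, -1.0]]
ft_force: [-2.5, -1.3, 5.4]
gripper_width: 0.537
grasp_force: 31.7
```

Request:
carry_out(moves=[{"translation": [0, 0, -0.0005], "angular": [0, 0, 0]}, {"translation": [0, 0, 0], "angular": [0, 0, 0]}, {"translation": [0, 0, 0], "angular": [0, 0, 0]}, {"translation": [0, 0, 0], "angular": [0, 0, 0]}, {"translation": [0, 0, 0], "angular": [0, 0, 0]}], jaw=-0.28)

```text
time_s: 23.9
ee_pos: [0.5541, 0.3295, 0.0062]
tool_rot: [[0.98, 0.198, 0.002], [0.198, -0.98, 0.001], [0.002, -0.0, -1.0]]
ft_force: [-0.0, 0.1, -0.4]
gripper_width: 0.636
grasp_force: 0.0
```

Request:
carry_out(moves=[{"translation": [0, 0, -0.005], "angular": [0, 0, 0]}, {"translation": [0, 0, -0.015], "angular": [0, 0, 0]}, {"translation": [0, 0, -0.025], "angular": [0, 0, 0]}, {"translation": [0, 0, -0.03], "angular": [0, 0, 0]}, {"translation": [0, 0, -0.03], "angular": [0, 0, 0]}, {"translation": [0, 0, 0], "angular": [0, 0, 0]}, {"translation": [0, 0, 0], "angular": [0, 0, 0]}])

```text
time_s: 24.48
ee_pos: [0.5557, 0.3296, 0.115]
tool_rot: [[0.98, 0.197, 0.007], [0.197, -0.98, 0.004], [0.008, -0.002, -1.0]]
ft_force: [-0.2, -0.2, -0.8]
gripper_width: 0.638
grasp_force: 0.0
```

Run:
```python
from h import *
goto(.334,-.283,.11,-69.4)
```

```text
t 24.48 tcp [0.5557 0.3296 0.115 ] turn [-0.0015 -0.008  -0.1609] shift [-0.423   0.4954  0.005 ] w 0.638 grip 0.0 f [-0.2 -0.2 -0.8] q7 -1.36
```

Request:
carry_out(moves=[{"translation": [0, 0, 0], "angular": [0, -0.004, -0.08]}, {"translation": [0, 0, 0], "angular": [0, 0, -0.08]}, {"translation": [-0.012, 0.03, 0], "angular": [0, 0, 0]}, {"translation": [-0.012, 0.03, 0], "angular": [0, 0, 0]}, {"translation": [-0.012, 0.03, 0], "angular": [0, 0, 0]}, {"translation": [-0.012, 0.03, 0], "angular": [0, 0, 0]}, {"translation": [-0.012, 0.03, 0], "angular": [0, 0, 0]}, {"translation": [-0.012, 0.03, 0], "angular": [0, 0, 0]}, {"translation": [-0.012, 0.03, 0], "angular": [0, 0, 0]}, {"translation": [-0.012, 0.03, 0], "angular": [0, 0, 0]}], jaw=-1)

```text
time_s: 25.32
ee_pos: [0.5473, 0.0696, 0.1108]
tool_rot: [[0.936, 0.351, -0.004], [0.351, -0.936, -0.0], [-0.004, -0.001, -1.0]]
ft_force: [1.1, -0.9, -0.4]
gripper_width: 0.998
grasp_force: 0.0
```

Request:
carry_out(moves=[{"translation": [-0.012, 0.03, 0], "angular": [0, 0, 0]}, {"translation": [-0.012, 0.03, 0], "angular": [0, 0, 0]}, {"translation": [-0.027, 0.018, 0], "angular": [0, 0, 0]}, {"translation": [-0.027, 0.018, 0], "angular": [0, 0, 0]}, {"translation": [-0.027, 0.018, 0], "angular": [0, 0, 0]}, {"translation": [-0.027, 0.018, 0], "angular": [0, 0, 0]}, {"translation": [-0.027, 0.018, 0], "angular": [0, 0, 0]}, {"translation": [-0.027, 0.018, 0], "angular": [0, 0, 0]}, {"translation": [-0.027, 0.018, 0], "angular": [0, 0, 0]}, {"translation": [-0.027, 0.018, 0], "angular": [0, 0, 0]}])

```text
time_s: 26.15
ee_pos: [0.3937, -0.2049, 0.1114]
tool_rot: [[0.936, 0.352, -0.003], [0.352, -0.936, 0.001], [-0.003, -0.002, -1.0]]
ft_force: [0.5, -0.8, 0.2]
gripper_width: 1.002
grasp_force: 0.0
```

Request:
carry_out(moves=[{"translation": [-0.027, 0.018, 0], "angular": [0, 0, 0]}, {"translation": [-0.027, 0.018, 0], "angular": [0, 0, 0]}, {"translation": [-0.027, 0.018, 0], "angular": [0, 0, 0]}, {"translation": [0, 0, 0], "angular": [0, 0, 0]}, {"translation": [0, 0, 0], "angular": [0, 0, 0]}, {"translation": [0, 0, 0], "angular": [0, 0, 0]}])

```text
time_s: 26.65
ee_pos: [0.3383, -0.2825, 0.1115]
tool_rot: [[0.936, 0.351, -0.003], [0.351, -0.936, 0.002], [-0.002, -0.003, -1.0]]
ft_force: [0.4, 0.7, 0.0]
gripper_width: 1.001
grasp_force: 0.0
```

Run:
```python
from h import *
goto(.334,-.283,.001,-69.4)
s=snap('top'); P=cloud(s)[130:205,75:170]
q=P[(P[:,:,2]>.037)&(P[:,:,2]<.05)]; print('short carton top',len(q),cv2.minAreaRect((q[:,:2]*1000).astype(np.float32)))
```

```text
t 26.65 tcp [ 0.3383 -0.2825  0.1115] turn [-0.0025  0.0019 -0.0008] shift [-0.0042 -0.0011  0.1105] w 1.001 grip 0.0 f [0.4 0.7 0. ] q7 0.05
short carton top 383 ((551.4173583984375, 329.8132629394531), (63.42856216430664, 47.20650100708008), 11.699560165405273)
```

Request:
carry_out(moves=[{"translation": [-0.004, -0.001, 0.02], "angular": [0, 0, 0]}, {"translation": [0, 0, 0.025], "angular": [0, 0, 0]}, {"translation": [0, 0, 0.025], "angular": [0, 0, 0]}, {"translation": [0, 0, 0.02], "angular": [0, 0, 0]}, {"translation": [0, 0, 0.01], "angular": [0, 0, 0]}, {"translation": [0, 0, 0.006], "angular": [0, 0, 0]}, {"translation": [0, 0, 0.003], "angular": [0, 0, 0]}, {"translation": [0, 0, 0], "angular": [0, 0, 0]}, {"translation": [0, 0, 0], "angular": [0, 0, 0]}])

```text
time_s: 27.45
ee_pos: [0.3347, -0.2837, 0.0032]
tool_rot: [[0.936, 0.352, -0.001], [0.352, -0.936, -0.0], [-0.001, -0.0, -1.0]]
ft_force: [0.2, 0.3, -0.0]
gripper_width: 0.998
grasp_force: 0.0
```

Request:
carry_out(moves=[{"translation": [0, 0, 0], "angular": [0, 0, 0]}, {"translation": [0, 0, 0], "angular": [0, 0, 0]}, {"translation": [0, 0, 0], "angular": [0, 0, 0]}, {"translation": [0, 0, 0], "angular": [0, 0, 0]}, {"translation": [0, 0, 0], "angular": [0, 0, 0]}, {"translation": [0, 0, 0], "angular": [0, 0, 0]}, {"translation": [0, 0, 0], "angular": [0, 0, 0]}, {"translation": [0, 0, 0], "angular": [0, 0, 0]}, {"translation": [0, 0, 0], "angular": [0, 0, 0]}, {"translation": [0, 0, 0], "angular": [0, 0, 0]}], jaw=1)

```text
time_s: 28.28
ee_pos: [0.3344, -0.284, 0.0033]
tool_rot: [[0.936, 0.351, -0.001], [0.351, -0.936, -0.0], [-0.001, -0.0, -1.0]]
ft_force: [-0.4, 0.5, 5.6]
gripper_width: 0.462
grasp_force: 31.4
```

Request:
carry_out(moves=[{"translation": [0, 0, -0.01], "angular": [0, 0, 0]}, {"translation": [0, 0, -0.02], "angular": [0, 0, 0]}, {"translation": [0, 0, -0.03], "angular": [0, 0, 0]}, {"translation": [0, 0, -0.03], "angular": [0, 0, 0]}, {"translation": [0, 0, -0.02], "angular": [0, 0, 0]}, {"translation": [0, 0, 0], "angular": [0, 0, 0]}, {"translation": [0, 0, 0], "angular": [0, 0, 0]}])

```text
time_s: 28.87
ee_pos: [0.3348, -0.2838, 0.1133]
tool_rot: [[0.936, 0.352, -0.0], [0.352, -0.936, -0.001], [-0.001, 0.001, -1.0]]
ft_force: [0.4, -0.6, 0.1]
gripper_width: 0.462
grasp_force: 30.7
```

Run:
```python
from h import *
goto(.572,.243,.11,-78.6)
```

```text
t 28.87 tcp [ 0.3348 -0.2838  0.1133] turn [0.0008 0.0006 0.1606] shift [ 0.3367 -0.4695  0.0033] w 0.462 grip 30.7 f [ 0.4 -0.6  0.1] q7 0.07
```

Request:
carry_out(moves=[{"translation": [0, 0, 0], "angular": [0, 0, 0.08]}, {"translation": [0, 0, 0], "angular": [0, 0, 0.08]}, {"translation": [0.0265, -0.018, 0], "angular": [0, 0, 0]}, {"translation": [0.0265, -0.018, 0], "angular": [0, 0, 0]}, {"translation": [0.0265, -0.018, 0], "angular": [0, 0, 0]}, {"translation": [0.0265, -0.018, 0], "angular": [0, 0, 0]}, {"translation": [0.0265, -0.018, 0], "angular": [0, 0, 0]}, {"translation": [0.0265, -0.018, 0], "angular": [0, 0, 0]}, {"translation": [0.0265, -0.018, 0], "angular": [0, 0, 0]}, {"translation": [0.0265, -0.018, 0], "angular": [0, 0, 0]}])

```text
time_s: 29.7
ee_pos: [0.5134, -0.099, 0.1104]
tool_rot: [[0.98, 0.197, -0.006], [0.197, -0.98, 0.001], [-0.005, -0.002, -1.0]]
ft_force: [-0.0, -0.2, -1.3]
gripper_width: 0.463
grasp_force: 30.6
```

Request:
carry_out(moves=[{"translation": [0.0265, -0.018, 0], "angular": [0, 0, 0]}, {"translation": [0.01, -0.03, 0], "angular": [0, 0, 0]}, {"translation": [0.01, -0.03, 0], "angular": [0, 0, 0]}, {"translation": [0.01, -0.03, 0], "angular": [0, 0, 0]}, {"translation": [0.01, -0.03, 0], "angular": [0, 0, 0]}, {"translation": [0.01, -0.03, 0], "angular": [0, 0, 0]}, {"translation": [0.01, -0.03, 0], "angular": [0, 0, 0]}, {"translation": [0.01, -0.03, 0], "angular": [0, 0, 0]}, {"translation": [0.01, -0.03, 0], "angular": [0, 0, 0]}, {"translation": [0.01, -0.03, 0], "angular": [0, 0, 0]}])

```text
time_s: 30.53
ee_pos: [0.5697, 0.206, 0.1098]
tool_rot: [[0.98, 0.197, -0.006], [0.197, -0.98, -0.001], [-0.006, -0.001, -1.0]]
ft_force: [0.2, 0.4, -0.2]
gripper_width: 0.463
grasp_force: 30.6
```

Request:
carry_out(moves=[{"translation": [0.008, -0.03, 0], "angular": [0, 0, 0]}, {"translation": [0, -0.007, 0], "angular": [0, 0, 0]}, {"translation": [0, 0, 0], "angular": [0, 0, 0]}, {"translation": [0, 0, 0], "angular": [0, 0, 0]}, {"translation": [0, 0, 0], "angular": [0, 0, 0]}])

```text
time_s: 30.95
ee_pos: [0.5713, 0.2394, 0.1116]
tool_rot: [[0.981, 0.194, -0.003], [0.194, -0.981, -0.002], [-0.004, 0.002, -1.0]]
ft_force: [-0.0, -0.8, -1.3]
gripper_width: 0.462
grasp_force: 30.6
```

Run:
```python
from h import *
goto(.572,.243,.0075,-78.6)
```

```text
t 30.95 tcp [0.5713 0.2394 0.1116] turn [ 0.0016  0.0036 -0.0038] shift [ 0.0014 -0.0034  0.1041] w 0.462 grip 30.6 f [-0.  -0.8 -1.3] q7 -1.2
```

Request:
carry_out(moves=[{"translation": [0, 0, 0.015], "angular": [0, 0, 0]}, {"translation": [0, 0, 0.025], "angular": [0, 0, 0]}, {"translation": [0, 0, 0.02], "angular": [0, 0, 0]}, {"translation": [0, 0, 0.01], "angular": [0, 0, 0]}, {"translation": [0, 0, 0], "angular": [0, 0, 0]}, {"translation": [0, 0, 0], "angular": [0, 0, 0]}, {"translation": [0, 0, 0], "angular": [0, 0, 0]}])

```text
time_s: 31.53
ee_pos: [0.5726, 0.2415, 0.0437]
tool_rot: [[0.981, 0.196, 0.0], [0.196, -0.981, 0.0], [0.0, 0.0, -1.0]]
ft_force: [-0.0, 0.6, 0.3]
gripper_width: 0.466
grasp_force: 30.6
```

Run:
```python
from h import *
goto(.572,.243,.0075,-78.6)
```

```text
t 31.53 tcp [0.5726 0.2415 0.0437] turn [ 0.0001 -0.0005 -0.0015] shift [-0.0003 -0.0016  0.0362] w 0.466 grip 30.6 f [-0.   0.6  0.3] q7 -1.14
```

Request:
carry_out(moves=[{"translation": [0, -0.001, 0.01], "angular": [0, 0, 0]}, {"translation": [0, 0, 0.01], "angular": [0, 0, 0]}, {"translation": [0, 0, 0.007], "angular": [0, 0, 0]}, {"translation": [0, 0, 0.004], "angular": [0, 0, 0]}, {"translation": [0, 0, 0.003], "angular": [0, 0, 0]}, {"translation": [0, 0, 0.0015], "angular": [0, 0, 0]}, {"translation": [0, 0, 0], "angular": [0, 0, 0]}, {"translation": [0, 0, 0], "angular": [0, 0, 0]}, {"translation": [0, 0, 0], "angular": [0, 0, 0]}])

```text
time_s: 32.28
ee_pos: [0.571, 0.2433, 0.0074]
tool_rot: [[0.98, 0.197, -0.002], [0.197, -0.98, 0.0], [-0.002, -0.001, -1.0]]
ft_force: [-3.3, -0.4, 5.6]
gripper_width: 0.457
grasp_force: 31.3
```

Request:
carry_out(moves=[{"translation": [0, 0, -0.0005], "angular": [0, 0, 0]}, {"translation": [0, 0, 0], "angular": [0, 0, 0]}, {"translation": [0, 0, 0], "angular": [0, 0, 0]}, {"translation": [0, 0, 0], "angular": [0, 0, 0]}, {"translation": [0, 0, 0], "angular": [0, 0, 0]}], jaw=-0.16)

```text
time_s: 32.7
ee_pos: [0.5712, 0.2433, 0.0071]
tool_rot: [[0.98, 0.198, -0.002], [0.198, -0.98, -0.0], [-0.002, -0.0, -1.0]]
ft_force: [0.6, 0.9, 1.5]
gripper_width: 0.581
grasp_force: 0.0
```

Request:
carry_out(moves=[{"translation": [0, 0, -0.005], "angular": [0, 0, 0]}, {"translation": [0, 0, -0.015], "angular": [0, 0, 0]}, {"translation": [0, 0, -0.025], "angular": [0, 0, 0]}, {"translation": [0, 0, -0.03], "angular": [0, 0, 0]}, {"translation": [0, 0, -0.035], "angular": [0, 0, 0]}, {"translation": [0, 0, 0], "angular": [0, 0, 0]}, {"translation": [0, 0, 0], "angular": [0, 0, 0]}])

```text
time_s: 33.28
ee_pos: [0.5733, 0.2434, 0.1212]
tool_rot: [[0.98, 0.197, 0.004], [0.197, -0.98, 0.002], [0.005, -0.001, -1.0]]
ft_force: [-0.3, 0.4, -0.8]
gripper_width: 0.578
grasp_force: 0.0
```

Run:
```python
from h import *
goto(.3455,.291,.12,10)
goto(.3455,.291,.12,-20)
```

```text
t 33.28 tcp [0.5733 0.2434 0.1212] turn [ 0.0027 -0.0047 -1.5467] shift [ 0.0865 -0.2161  0.0012] w 0.578 grip 0.0 f [-0.3  0.4 -0.8] q7 -1.21
t 33.28 tcp [0.5733 0.2434 0.1212] turn [ 0.0013 -0.005  -1.0232] shift [-0.0332 -0.2304  0.0012] w 0.578 grip 0.0 f [-0.3  0.4 -0.8] q7 -1.21
```

Request:
carry_out(moves=[{"translation": [0, 0, 0], "angular": [0, 0, -0.1137]}, {"translation": [0, 0, 0], "angular": [0, 0, -0.1137]}, {"translation": [0, 0, 0], "angular": [0, 0, -0.1137]}, {"translation": [0, 0, 0], "angular": [0, 0, -0.1137]}, {"translation": [0, 0, 0], "angular": [0, 0, -0.1137]}, {"translation": [0, 0, 0], "angular": [0, 0, -0.1137]}, {"translation": [0, 0, 0], "angular": [0, 0, -0.1137]}, {"translation": [0, 0, 0], "angular": [0, 0, -0.1137]}, {"translation": [0, 0, 0], "angular": [0, 0, -0.1137]}, {"translation": [-0.0035, -0.023, 0], "angular": [0, 0, 0]}], jaw=-1)

```text
time_s: 34.12
ee_pos: [0.5521, 0.2452, 0.1175]
tool_rot: [[0.342, 0.94, 0.003], [0.94, -0.342, -0.002], [-0.001, 0.004, -1.0]]
ft_force: [-0.2, -0.3, 0.6]
gripper_width: 1.003
grasp_force: 0.0
```

Request:
carry_out(moves=[{"translation": [-0.0033, -0.023, 0], "angular": [0, 0, 0]}, {"translation": [-0.0033, -0.023, 0], "angular": [0, 0, 0]}, {"translation": [-0.0033, -0.023, 0], "angular": [0, 0, 0]}, {"translation": [-0.0033, -0.023, 0], "angular": [0, 0, 0]}, {"translation": [-0.0033, -0.023, 0], "angular": [0, 0, 0]}, {"translation": [-0.0033, -0.023, 0], "angular": [0, 0, 0]}, {"translation": [-0.0033, -0.023, 0], "angular": [0, 0, 0]}, {"translation": [-0.0033, -0.023, 0], "angular": [0, 0, 0]}, {"translation": [-0.0033, -0.023, 0], "angular": [0, 0, 0]}, {"translation": [0, 0, 0], "angular": [0, 0, 0]}])

```text
time_s: 34.95
ee_pos: [0.3374, 0.2912, 0.1168]
tool_rot: [[0.337, 0.942, -0.01], [0.942, -0.337, -0.002], [-0.005, -0.009, -1.0]]
ft_force: [-1.3, 0.7, -0.1]
gripper_width: 0.998
grasp_force: 0.0
```

Request:
carry_out(moves=[{"translation": [0, 0, 0], "angular": [0, 0, 0]}, {"translation": [0, 0, 0], "angular": [0, 0, 0]}])

```text
time_s: 35.12
ee_pos: [0.3444, 0.2906, 0.1178]
tool_rot: [[0.342, 0.94, -0.001], [0.94, -0.342, -0.0], [-0.001, -0.001, -1.0]]
ft_force: [0.3, 0.5, -0.1]
gripper_width: 0.996
grasp_force: 0.0
```

Run:
```python
from h import *
goto(.3455,.291,.008,-20)
s=snap('top'); save(s,'d.png')
t=snap('scene'); o=np.hstack([s['frame'][90:290,60:260],t['frame'][130:330,310:510]])
cv2.imwrite('pics/d.png',cv2.resize(o,None,fx=2,fy=2,interpolation=cv2.INTER_CUBIC)[:,:,::-1])
```

```text
t 35.12 tcp [0.3444 0.2906 0.1178] turn [-0.0011  0.0006  0.0002] shift [0.0007 0.0009 0.1098] w 0.996 grip 0.0 f [ 0.3  0.5 -0.1] q7 -0.58
```

View pics/d.png

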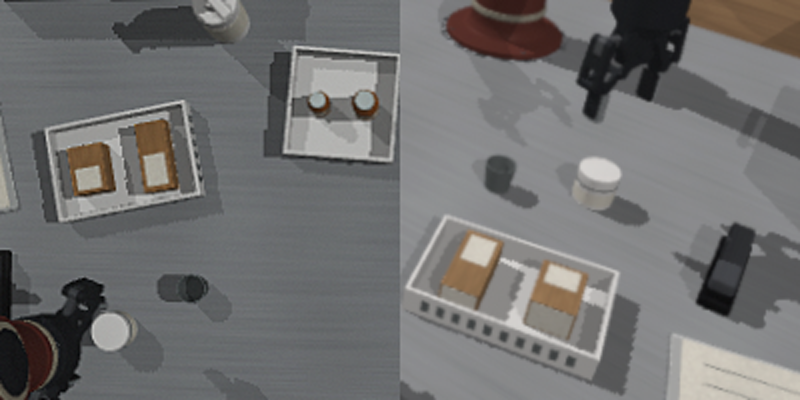

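Both cartons lie flat side by side in the oblong basket, at (90,168) and (156,155) in the crop. The dose cup and pump bottle are standing. The jar, at (113,330), is next.

Request:
carry_out(moves=[{"translation": [0.001, 0.001, 0.02], "angular": [0, 0, 0]}, {"translation": [0, 0, 0.02], "angular": [0, 0, 0]}, {"translation": [0, 0, 0.02], "angular": [0, 0, 0]}, {"translation": [0, 0, 0.02], "angular": [0, 0, 0]}, {"translation": [0, 0, 0.015], "angular": [0, 0, 0]}, {"translation": [0, 0, 0.01], "angular": [0, 0, 0]}, {"translation": [0, 0, 0.005], "angular": [0, 0, 0]}, {"translation": [0, 0, 0], "angular": [0, 0, 0]}, {"translation": [0, 0, 0], "angular": [0, 0, 0]}])

```text
time_s: 35.97
ee_pos: [0.3457, 0.2911, 0.0079]
tool_rot: [[0.343, 0.939, -0.001], [0.939, -0.343, -0.0], [-0.001, -0.001, -1.0]]
ft_force: [0.1, 0.3, 0.2]
gripper_width: 0.998
grasp_force: 0.0
```

Request:
carry_out(moves=[{"translation": [0, 0, 0], "angular": [0, 0, 0]}, {"translation": [0, 0, 0], "angular": [0, 0, 0]}, {"translation": [0, 0, 0], "angular": [0, 0, 0]}, {"translation": [0, 0, 0], "angular": [0, 0, 0]}, {"translation": [0, 0, 0], "angular": [0, 0, 0]}, {"translation": [0, 0, 0], "angular": [0, 0, 0]}, {"translation": [0, 0, 0], "angular": [0, 0, 0]}, {"translation": [0, 0, 0], "angular": [0, 0, 0]}, {"translation": [0, 0, 0], "angular": [0, 0, 0]}, {"translation": [0, 0, 0], "angular": [0, 0, 0]}], jaw=1, squeeze=35)

```text
time_s: 36.8
ee_pos: [0.3452, 0.2917, 0.0086]
tool_rot: [[0.341, 0.94, -0.001], [0.94, -0.341, 0.001], [0.001, -0.001, -1.0]]
ft_force: [-1.1, -0.4, 6.2]
gripper_width: 0.577
grasp_force: 35.6
```

Request:
carry_out(moves=[{"translation": [0, 0, -0.01], "angular": [0, 0, 0]}, {"translation": [0, 0, -0.02], "angular": [0, 0, 0]}, {"translation": [0, 0, -0.03], "angular": [0, 0, 0]}, {"translation": [0, 0, -0.03], "angular": [0, 0, 0]}, {"translation": [0, 0, -0.02], "angular": [0, 0, 0]}, {"translation": [0, 0, 0], "angular": [0, 0, 0]}, {"translation": [0, 0, 0], "angular": [0, 0, 0]}])

```text
time_s: 37.38
ee_pos: [0.3451, 0.2919, 0.1185]
tool_rot: [[0.341, 0.94, -0.001], [0.94, -0.341, 0.002], [0.001, -0.001, -1.0]]
ft_force: [0.0, -0.0, -0.4]
gripper_width: 0.57
grasp_force: 36.4
```

Run:
```python
from h import *
goto(.563,-.274,.12,-20)
s=snap('scene'); o=s['frame'][90:330,210:510]
cv2.imwrite('pics/e.png',cv2.resize(o,None,fx=2,fy=2,interpolation=cv2.INTER_CUBIC)[:,:,::-1])
s=np.load('top0.npy',allow_pickle=True).item(); P=cloud(s)[140:205,300:375]
q=(P[(P[:,:,2]>.026)&(P[:,:,2]<.036)][:,:2]*1000).astype(np.float32); print(cv2.minEnclosingCircle(q), cv2.fitEllipse(cv2.convexHull(q)))
```

```text
t 37.38 tcp [0.3451 0.2919 0.1185] turn [-0.0012 -0.0014  0.0013] shift [-0.4573  0.3983 -0.0015] w 0.57 grip 36.4 f [ 0.  -0.  -0.4] q7 -0.57
((562.6192016601562, -274.5968017578125), 65.54693603515625) ((562.2448120117188, -274.08001708984375), (128.7582244873047, 128.77587890625), 123.8019027709961)
```

View pics/e.png

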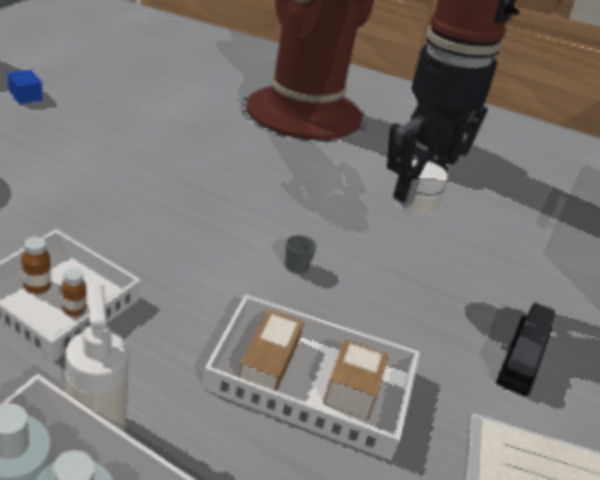

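The jar is held upright off the table at (425,190) in the crop.

Request:
carry_out(moves=[{"translation": [-0.01, 0.014, 0], "angular": [0, 0, 0]}, {"translation": [-0.02, 0.022, 0], "angular": [0, 0, 0]}, {"translation": [-0.02, 0.022, 0], "angular": [0, 0, 0]}, {"translation": [-0.02, 0.022, 0], "angular": [0, 0, 0]}, {"translation": [-0.02, 0.018, 0], "angular": [0, 0, 0]}, {"translation": [-0.02, 0.018, 0], "angular": [0, 0, 0]}, {"translation": [-0.02, 0.018, 0], "angular": [0, 0, 0]}, {"translation": [-0.02, 0.018, 0], "angular": [0, 0, 0]}, {"translation": [-0.02, 0.018, 0], "angular": [0, 0, 0]}, {"translation": [-0.02, 0.018, 0], "angular": [0, 0, 0]}])

```text
time_s: 38.27
ee_pos: [0.4559, 0.0472, 0.1159]
tool_rot: [[0.342, 0.94, -0.006], [0.94, -0.342, -0.0], [-0.002, -0.005, -1.0]]
ft_force: [0.6, -0.5, -0.3]
gripper_width: 0.568
grasp_force: 36.4
```

Request:
carry_out(moves=[{"translation": [-0.022, 0.018, 0], "angular": [0, 0, 0]}, {"translation": [-0.022, 0.018, 0], "angular": [0, 0, 0]}, {"translation": [-0.022, 0.018, 0], "angular": [0, 0, 0]}, {"translation": [-0.022, 0.018, 0], "angular": [0, 0, 0]}, {"translation": [-0.022, 0.018, 0], "angular": [0, 0, 0]}, {"translation": [-0.022, 0.018, 0], "angular": [0, 0, 0]}, {"translation": [-0.022, 0.018, 0], "angular": [0, 0, 0]}, {"translation": [-0.022, 0.018, 0], "angular": [0, 0, 0]}, {"translation": [-0.022, 0.018, 0], "angular": [0, 0, 0]}, {"translation": [-0.022, 0.018, 0], "angular": [0, 0, 0]}])

```text
time_s: 39.1
ee_pos: [0.5499, -0.2204, 0.115]
tool_rot: [[0.342, 0.94, -0.006], [0.94, -0.342, 0.002], [0.0, -0.006, -1.0]]
ft_force: [0.7, 0.0, -1.1]
gripper_width: 0.571
grasp_force: 36.4
```

Request:
carry_out(moves=[{"translation": [-0.022, 0.018, 0], "angular": [0, 0, 0]}, {"translation": [-0.018, 0.01, 0], "angular": [0, 0, 0]}, {"translation": [-0.007, 0.002, 0], "angular": [0, 0, 0]}, {"translation": [0, 0, 0], "angular": [0, 0, 0]}, {"translation": [0, 0, 0], "angular": [0, 0, 0]}, {"translation": [0, 0, 0], "angular": [0, 0, 0]}])

```text
time_s: 39.6
ee_pos: [0.5627, -0.2714, 0.1163]
tool_rot: [[0.34, 0.94, -0.004], [0.94, -0.34, 0.003], [0.002, -0.005, -1.0]]
ft_force: [0.5, 0.4, -0.1]
gripper_width: 0.577
grasp_force: 36.5
```

Run:
```python
from h import *
goto(.5625,-.274,.013,-20)
```

```text
t 39.6 tcp [ 0.5627 -0.2714  0.1163] turn [-0.0047 -0.0018  0.0024] shift [-0.0025  0.0007  0.1033] w 0.577 grip 36.5 f [ 0.5  0.4 -0.1] q7 0.42
```

Request:
carry_out(moves=[{"translation": [-0.002, 0.001, 0.015], "angular": [-0.002, 0, 0]}, {"translation": [0, 0, 0.02], "angular": [0, 0, 0]}, {"translation": [0, 0, 0.02], "angular": [0, 0, 0]}, {"translation": [0, 0, 0.018], "angular": [0, 0, 0]}, {"translation": [0, 0, 0.01], "angular": [0, 0, 0]}, {"translation": [0, 0, 0.005], "angular": [0, 0, 0]}, {"translation": [0, 0, 0.003], "angular": [0, 0, 0]}, {"translation": [0, 0, 0], "angular": [0, 0, 0]}, {"translation": [0, 0, 0], "angular": [0, 0, 0]}, {"translation": [0, 0, 0], "angular": [0, 0, 0]}])

```text
time_s: 40.43
ee_pos: [0.564, -0.2768, 0.0275]
tool_rot: [[0.342, 0.94, 0.002], [0.94, -0.342, -0.002], [-0.001, 0.002, -1.0]]
ft_force: [0.5, -0.5, -1.3]
gripper_width: 0.576
grasp_force: 36.5
```

Run:
```python
from h import *
goto(.5625,-.274,.0125,-20)
```

```text
t 40.43 tcp [ 0.564  -0.2768  0.0275] turn [0.0023 0.001  0.0005] shift [ 0.0021 -0.0023  0.015 ] w 0.576 grip 36.5 f [ 0.5 -0.5 -1.3] q7 0.48
```

Request:
carry_out(moves=[{"translation": [0.001, -0.001, 0.006], "angular": [0, 0, 0]}, {"translation": [0, 0, 0.004], "angular": [0, 0, 0]}, {"translation": [0, 0, 0.002], "angular": [0, 0, 0]}, {"translation": [0, 0, 0.0015], "angular": [0, 0, 0]}, {"translation": [0, 0, 0], "angular": [0, 0, 0]}, {"translation": [0, 0, 0], "angular": [0, 0, 0]}, {"translation": [0, 0, 0], "angular": [0, 0, 0]}])

```text
time_s: 41.02
ee_pos: [0.5627, -0.2753, 0.0129]
tool_rot: [[0.342, 0.94, 0.0], [0.94, -0.342, -0.001], [-0.001, 0.0, -1.0]]
ft_force: [-0.4, 0.1, -1.2]
gripper_width: 0.572
grasp_force: 36.5
```

Request:
carry_out(moves=[{"translation": [0, 0, 0.0008], "angular": [0, 0, 0]}, {"translation": [0, 0, 0], "angular": [0, 0, 0]}, {"translation": [0, 0, 0], "angular": [0, 0, 0]}])

```text
time_s: 41.27
ee_pos: [0.5628, -0.2753, 0.0127]
tool_rot: [[0.342, 0.94, 0.0], [0.94, -0.342, -0.001], [-0.001, 0.001, -1.0]]
ft_force: [-1.2, 0.5, 4.5]
gripper_width: 0.575
grasp_force: 36.7
```

Request:
carry_out(moves=[{"translation": [0, 0, 0.0004], "angular": [0, 0, 0]}, {"translation": [0, 0, 0], "angular": [0, 0, 0]}, {"translation": [0, 0, 0], "angular": [0, 0, 0]}])

```text
time_s: 41.52
ee_pos: [0.5628, -0.2753, 0.0127]
tool_rot: [[0.342, 0.94, 0.001], [0.94, -0.342, -0.001], [-0.001, 0.001, -1.0]]
ft_force: [-1.1, 0.7, 6.3]
gripper_width: 0.573
grasp_force: 37.0
```

Request:
carry_out(moves=[{"translation": [0, 0, -0.0006], "angular": [0, 0, 0]}, {"translation": [0, 0, 0], "angular": [0, 0, 0]}, {"translation": [0, 0, 0], "angular": [0, 0, 0]}, {"translation": [0, 0, 0], "angular": [0, 0, 0]}, {"translation": [0, 0, 0], "angular": [0, 0, 0]}], jaw=-0.44)

```text
time_s: 41.93
ee_pos: [0.5626, -0.2751, 0.012]
tool_rot: [[0.342, 0.94, -0.0], [0.94, -0.342, -0.001], [-0.001, -0.0, -1.0]]
ft_force: [0.3, 0.6, -0.2]
gripper_width: 0.721
grasp_force: 0.0
```

Request:
carry_out(moves=[{"translation": [0, 0, -0.005], "angular": [0, 0, 0]}, {"translation": [0, 0, -0.015], "angular": [0, 0, 0]}, {"translation": [0, 0, -0.025], "angular": [0, 0, 0]}, {"translation": [0, 0, -0.035], "angular": [0, 0, 0]}, {"translation": [0, 0, -0.035], "angular": [0, 0, 0]}, {"translation": [0, 0, -0.035], "angular": [0, 0, 0]}, {"translation": [0, -0.03, -0.01], "angular": [0, 0, 0]}, {"translation": [0, -0.03, 0], "angular": [0, 0, 0]}, {"translation": [0, -0.03, 0], "angular": [0, 0, 0]}, {"translation": [0, -0.03, 0], "angular": [0, 0, 0]}])

```text
time_s: 42.77
ee_pos: [0.4487, -0.2337, 0.173]
tool_rot: [[0.342, 0.94, 0.001], [0.94, -0.342, -0.001], [-0.001, 0.001, -1.0]]
ft_force: [-1.0, -0.4, -0.3]
gripper_width: 0.717
grasp_force: 0.0
```

Request:
carry_out(moves=[{"translation": [0, 0, 0], "angular": [0, 0, 0]}, {"translation": [0, 0, 0], "angular": [0, 0, 0]}, {"translation": [0, 0, 0], "angular": [0, 0, 0]}, {"translation": [0, 0, 0], "angular": [0, 0, 0]}])

```text
time_s: 43.1
ee_pos: [0.4514, -0.2346, 0.1726]
tool_rot: [[0.341, 0.94, 0.002], [0.94, -0.341, -0.002], [-0.001, 0.002, -1.0]]
ft_force: [-0.1, -0.1, 1.0]
gripper_width: 0.716
grasp_force: 0.0
```

Run:
```python
from h import *
s=snap('top'); t=snap('scene')
o=np.hstack([s['frame'][75:275,70:390],t['frame'][100:300,130:430]])
o=np.vstack([s['frame'][75:275,70:390],t['frame'][110:310,130:450]])
cv2.imwrite('pics/f.png',cv2.resize(o,None,fx=1.5,fy=1.5,interpolation=cv2.INTER_CUBIC)[:,:,::-1])
```

```text
(no output)
```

View pics/f.png

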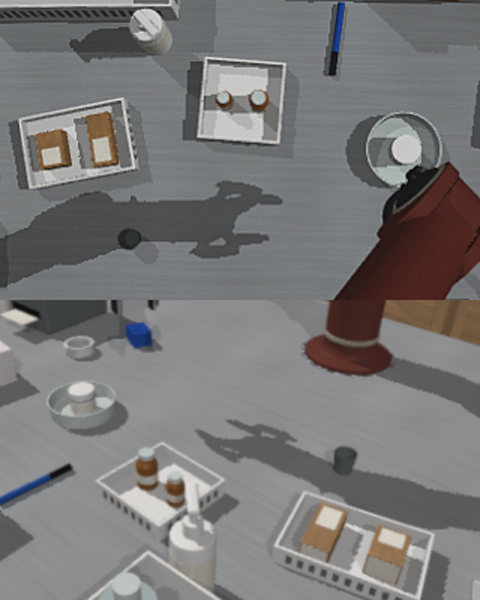

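All the items are in place. The jar is upright in the dish at (405,150), the vials at (224,99) and (258,99), and the cartons flat at (53,148) and (102,138). The dose cup at (130,238) and the pump bottle at (150,30) are standing, and the arm is clear.

```bash
python3 -c "
from plant import manip
print(manip.finish_job())"
```

```text
the job is handed in; nothing more can be done
None
```

The job is handed in at about 43 s: both vials are upright in the square basket, both brown cartons lie flat side by side in the oblong basket, the jar is upright in the round dish, and the dose cup and pump bottle are still standing.

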